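# Dry-clamp a three-wood turning blank in the wedge board

### The arm

A 6-joint arm with a two-finger parallel gripper is mounted at the origin on a cart in front of the work surface, level with it; the furniture and walls round the work are solid. World frame = base frame: x ahead of the robot, y to its left, z up, the work surface at z = 0. Lengths are in m, angles in degrees, forces in N, time in s.
With the tool pointing down it reaches from about 0.35 to 0.875 m from the base axis. Payload 4.2 kg.
Tool frame: the origin (TCP) lies on the centre line of the jaws, within the pads' length; the fingertips stand 25 mm ahead of it and the grasp point (between the pads) lies 6 mm ahead of it (finger_overhang is the distance from the TCP to the fingertips, in m); z points along the fingers, y is the line along which they close (so a half turn about z gives the same grasp; the last joint's range is limited). The gripper opens to 87 mm and grips with 3 to 60 N. Pads are 19 mm wide; open, the fingers measure 117 mm over their backs; the gripper's body (75 mm by 190 mm) begins 51 mm behind the grasp point.
Start: joints at [-61.215, 22.042, 0.453, 0, -68.411, -14.817], TCP at [0.151, -0.606, 0.248] pointing down, gripper open.
Joint ranges: [-179.83, 179.83], [-69.29, 118.12], [-61.27, 80.66], [-181.25, 117.63], [-171.15, -9.14], [-177.46, 177.46]. Speed limits (degrees/s): [159.86, 159.86, 180, 180, 180, 180].

### API

Orientations are given as a 3x3 rotation matrix whose columns are the frame's x, y, z axes.
In Python, from station import sense, capture, finish_job, spot_in, tip_of, finger_overhang gives the robot as it stands. The module is installed in compiled form; this text tells all that it offers.
- The arm moves only by the tool servo_tool, never from a script. Its arguments are lists of equal length, an entry for each row: "slide": the shift along the tool's x, y, z in m, a list of three; "spin": the turn about the tool's z in degrees; "grip": the closure, from 0 (fully open) to 1 (shut). A call has exactly 5 rows; each row is the pose to reach, as a shift and turn from the pose commanded when the call began, along the tool's axes at that moment; what a row does not reach only later rows make up. A row lasts 1/12 s, in which the tool goes at most 41.7 mm and 7.16 degrees, less where a joint would pass 70% of its speed; a pose out of reach is approached as far as the arm can. A call with a gripper value outside its range is refused whole. The fingers move at their own pace and stop on an object; the grip force is fixed at half the most. Time passes only in rows, so rows that repeat a pose let the fingers close, or fill a call up. It gives the time, the measured TCP pose, the force, the opening and the grip force at its end, in the units of the state.
- sense(): the state, without advancing time (a new reading comes with each control period).
- capture(name): name is "scene" or "top" or "wrist"; returns a dict with "pixels" (384x512x3 uint8, blue, green, red), "depth" (384x512 float32, m along the optical axis (not along the pixel's ray), 0 where there is no reading), "fx", "fy", "cx", "cy" (pixels), "k1" (the pictures are not rectified: a ray, as slopes to the right and down, at radius r is drawn at 1 + k1 r^2 times it, then the intrinsics apply), "R" (3x3) and "t" (3): a world point X has camera coordinates R X + t; the wrist camera has in their place "hand_eye" (4x4, takes a point from camera to tool coordinates, whose origin is the TCP and whose axes are the flange's). Camera axes: x right, y down, z forward; pixel columns grow to the right and rows downward; lengths in m; the calibration is good to about 2 mm. A picture is of the moment at which its call begins: read the wrist's pose just before it.
- finish_job(): hands the job in; it is judged then, once.
Trained networks look in the newest picture that a camera, given by its name, has taken for a name from the list of things; names that differ only in an ending like _2 or _b are one class to them, and where a whole thing is asked for, a point or a joint stands for the part that bears it (a point fixed in the world has none). Each returns a list of dicts, best first, with "conf" (0 to 1); they miss things now and then, are a little off and sometimes report something else, mostly with a low value. They report only what shows in the picture. A call takes as long as a camera call. They do not tell look-alikes from the thing itself.
- spot_in(thing, camera): "point" ([x, y, z] in m, in world coordinates, good to about 4 mm: the middle of the surface that is visible of it).
- tip_of(thing, camera): "point" ([x, y, z] in m, in world coordinates, good to about 4 mm: a listed point, or the origin of a listed thing).
The state is a dict: "time_s": time; "joints": joint angles; "joint_velocities": joint speeds; "effort": joint torques, N m; "tcp_pos": TCP position; "ee_rot": TCP orientation; "wrist_force": force on the tool from outside, world axes, zero at the start; "moment": the same for the moment, N m; "gripper_width": opening from 0.0 (shut) to 1.0 (fully open); "gripper_force": force on a finger pad.
Only numpy, scipy, OpenCV 4.12 (cv2) and the standard library are available. Lean on these libraries where they do the work, as an engineer would, in place of code of your own. Each camera call takes 0.05 s, during which the arm holds its last target. There are 200 camera calls.

### The job

Dry-clamp the turning blank in the white wedge board: stand the maple strip along the fence, the dark walnut strip next to it and the red padauk strip between the walnut and the sliding jaw, with their ends in line and centred on the black line. Then slide the wooden wedge, thin end first, between the jaw and the tapered stop and push it home until the jaw has closed all the gaps between the strips, and last lay the steel bar flat across all three strips, midway along them, to weigh them down. Leave the stain cup standing where it is.

Things in the scene. Friction and masses are not known exactly. Their poses are not given: they have to be found in the camera images.
- board: fixed white board 190 x 190 x 15 mm; origin: centre of its underside; +x: the way the wedge is driven; +y: towards the fence. On its top, 16 mm high: fence, inner face y=70 mm; sliding jaw; both x -35 to 85; stop, x -35 to 35, its face runs from y=-70.8 (x=-35) to y=-51.2 (x=35). Strips lie along x, middles at x=25 (black line); tight at y=56 (maple), 28 (walnut), 0 (padauk)
- jaw (a joint): slide of the wooden jaw (18 mm thick) towards the fence, m. At 0 it is fully open: its face to the strips at the board's y=-30 mm, its back at y=-48 mm, which leaves three strips 16 mm of play; tight on them at 0.016. Friction about 1 N; it stays where it is left
- maple: pale cream maple strip, 60 x 28 x 38 mm (long, wide, high), standing upright; origin at the centre of its underside, x along its length. Grip it by its two ends (60 mm apart), so that its long sides stay free. 0.05 kg
- walnut: dark brown walnut strip, 60 x 28 x 38 mm (long, wide, high), standing upright; origin at the centre of its underside, x along its length. Grip it by its two ends (60 mm apart), so that its long sides stay free. 0.05 kg
- padauk: red padauk strip, 60 x 28 x 38 mm (long, wide, high), standing upright; origin at the centre of its underside, x along its length. Grip it by its two ends (60 mm apart), so that its long sides stay free. 0.05 kg
- wedge: pale wedge 150 x 36 x 34 mm, red tail end; origin: centre of the underside; +x: to the thin end. Tail, x -75 to -25 mm, parallel; then the -y side tapers 0.28 mm per mm, like the stop, to an 8 mm nose; the +y side is straight, to the jaw. Grip across the tail at x=-58. Home: origin at the board's x=0, y=-50 mm. 10 mm in shuts the jaw 2.8 mm, by a few N; it stops hard when tight. 0.08 kg
- steel_bar: dark grey steel bar, 90 x 28 x 20 mm, lying flat; origin at the centre of its underside, x along its length; grip across the 28 mm width; 0.4 kg. It ends on the strips' tops, 53 mm over the bench, its length across the three strips (along the board's y)
- stain_cup: bystander: clear plastic cup with dark dregs, 69 mm across, 78 mm high, loose and light; origin at the centre of its underside
Not all that is in view belongs to the job. There is more than one size of the walnut; the one meant has the size given above.

How it is judged (in metres and radians):
On the way, in this order (a step that is already met when the one before it is completed fails the run):
1. the three strips stand on the board in their order between fence and jaw (z of maple in the frame of board between 0.012 and 0.018 m and y of maple in the frame of board between 0.038 and 0.06 m and x of maple in the frame of board between 0.01 and 0.04 m and angle between the x axis of each of maple, walnut, padauk and the x axis of board, either way round below 0.2 rad and z of walnut in the frame of board between 0.012 and 0.018 m and y of walnut in the frame of board between 0.01 and 0.032 m and x of walnut in the frame of board between 0.01 and 0.04 m and z of padauk in the frame of board between 0.012 and 0.018 m and y of padauk in the frame of board between -0.018 and 0.004 m and x of padauk in the frame of board between 0.01 and 0.04 m), for 0.2 s.
2. the wedge is home and the jaw is tight on the strips (value of joint jaw above 0.0135 m and x of wedge in the frame of board between -0.009 and 0.009 m and z of wedge in the frame of board between 0.011 and 0.019 m and y of wedge in the frame of board between -0.056 and -0.044 m), for 0.2 s.
At the end, for the whole second after the job is handed in: strips on the board in order, tight (4 mm, 0.08 rad; jaw over 13.5 mm), within 15 mm of the black line, ends in line within 10 mm; wedge flat and home within 9 mm; bar flat across the strips (0.25 rad), middle within 13 mm across and 15 mm along; cup not shifted 30 mm; all at rest (all of step 2 and z of maple in the frame of board between 0.012 and 0.018 m and y of maple in the frame of board between 0.052 and 0.06 m and x of maple in the frame of board between 0.01 and 0.04 m and angle between the x axis of each of maple, walnut, padauk and the x axis of board, either way round below 0.08 rad and angle between each of maple, walnut, padauk, steel_bar's own z axis and vertical below 0.08 rad and z of walnut in the frame of board between 0.012 and 0.018 m and y of walnut in the frame of board between 0.024 and 0.032 m and x of walnut in the frame of board between 0.01 and 0.04 m and z of padauk in the frame of board between 0.012 and 0.018 m and y of padauk in the frame of board between -0.004 and 0.004 m and x of padauk in the frame of board between 0.01 and 0.04 m and x of maple in the frame of walnut between -0.01 and 0.01 m and x of padauk in the frame of walnut between -0.01 and 0.01 m and z of steel_bar in the frame of board between 0.05 and 0.056 m and y of steel_bar in the frame of board between 0.015 and 0.041 m and x of steel_bar in the frame of board between 0.01 and 0.04 m and angle between the x axis of steel_bar and the y axis of board, either way round below 0.25 rad and linear speed of each of maple, walnut, padauk, wedge, steel_bar below 0.02 m/s); the robot touches nothing.
It fails at once if the stain cup is shifted by more than 3 cm or tipped (distance of stain_cup from where it was at the start of the episode above 0.03 m or angle between stain_cup's own z axis and vertical above 0.35 rad).
It also fails if it takes over 134 s, if anything falls off the work surface, if the arm or the gripper's body presses on something with over 40 N, if the wrist force passes 120 N, or if a joint passes its speed limit or range.

## Working session

There is one attempt and no reset: what is moved stays moved. The work goes in short steps, Python scripts to look and compute and a tool call to move; the robot and the scene stay as the last step left them, time stands still between calls to the robot, and variables do not carry over. Pictures are saved under pics/ and viewed, at most 18 in all, crops included, and the job is handed in when it is done.

Besides the shell and the picture viewer there is one more tool, called after "Call:" by a JSON object that holds its "method" and its "body", one argument or row to a line. servo_tool: Moves the arm, as the interface text tells. Its arguments: {"type":"object","properties":{"slide":{"type":"array"},"spin":{"type":"array"},"grip":{"type":"array"}},"required":["slide","spin","grip"]}

```bash
mkdir -p pics
cat > h.py <<'E'
import numpy as np, cv2
from station import *
def deproj(c,uv,d=None):
    u,v=uv; xd=(u-c['cx'])/c['fx']; yd=(v-c['cy'])/c['fy']; x,y=xd,yd
    for _ in range(10):
        s=1+c['k1']*(x*x+y*y); x,y=xd/s,yd/s
    return np.array([x,y,1.0])
def ray(c,uv,st=None):
    r=deproj(c,uv)
    if 'R' in c and c.get('R') is not None:
        R=np.array(c['R']);t=np.array(c['t']); return -R.T@t, R.T@r
    H=np.array(c['hand_eye']);E=np.array(st['ee_rot']);p=np.array(st['tcp_pos'])
    return p+E@H[:3,3], E@H[:3,:3]@r
def atz(c,uv,z,st=None):
    o,d=ray(c,uv,st); return o+d*(z-o[2])/d[2]
def cloud(c,st=None):
    h,w=c['depth'].shape
    U,V=np.meshgrid(np.arange(w),np.arange(h)); 
    x=(U-c['cx'])/c['fx'];y=(V-c['cy'])/c['fy'];a,b=x,y
    for _ in range(8):
        s=1+c['k1']*(a*a+b*b);a,b=x/s,y/s
    P=np.stack([a,b,np.ones_like(a)],-1)*c['depth'][...,None]
    if 'R' in c and c.get('R') is not None:
        return (P-np.array(c['t']))@np.array(c['R'])
    H=np.array(c['hand_eye']);E=np.array(st['ee_rot']);p=np.array(st['tcp_pos'])
    return (P@H[:3,:3].T+H[:3,3])@E.T+p
E
python3 - <<'E'
from h import *
s=sense();print(s['time_s'],s['tcp_pos'],s['ee_rot'],s['gripper_width'],finger_overhang)
ims=[]
for n in('top','scene'):
    c=capture(n);np.save(n+'.npy',c,allow_pickle=True);cv2.imwrite(f'pics/{n}0.png',c['pixels'])
    for th in('board','jaw','maple','walnut','padauk','wedge','steel_bar','stain_cup'):
        for f in(spot_in,tip_of):
            print(n,th,f.__name__,[(np.round(o['point'],3).tolist(),round(o['conf'],2)) for o in f(th,n)[:4]])
E
```

```text
0.0 [ 0.15076835 -0.60597036  0.24645402] [[-9.70469482e-01 -2.41223198e-01 -5.95154416e-04]
 [-2.41223922e-01  9.70467218e-01  2.09733097e-03]
 [ 7.16529650e-05  2.17896119e-03 -9.99997623e-01]] 0.9985609921051861 0.025
top board call [([0.578, 0.042, 0.019], 0.69)]
top board call [([0.581, 0.043, 0.001], 0.89)]
top jaw call [([0.61, 0.011, 0.031], 0.8), ([0.363, 0.154, 0.038], 0.73)]Traceback (most recent call last):
  File "<stdin>", line 8, in <module>
ValueError: it knows: board, maple, padauk, stain_cup, steel_bar, walnut, wedge
```

Run:
```python
from h import *
for n in('top','scene'):
    c=capture(n);np.save(n+'.npy',c,allow_pickle=True);cv2.imwrite(f'pics/{n}0.png',c['pixels'])
    for th in('maple','walnut','padauk','wedge','steel_bar','stain_cup'):
        for f,l in((spot_in,'spot'),(tip_of,'tip')):
            print(n,th,l,[(np.round(o['point'],3).tolist(),round(o['conf'],2)) for o in f(th,n)[:4]])
a=cv2.imread('pics/top0.png');cv2.imwrite('pics/top0b.png',cv2.resize(a,(800,600),interpolation=3))
```

```text
top maple spot [([0.529, -0.202, 0.036], 0.68)]
top maple tip [([0.531, -0.205, -0.0], 0.68)]
top walnut spot [([0.324, 0.255, 0.055], 0.68), ([0.417, -0.197, 0.037], 0.67), ([0.443, -0.297, 0.027], 0.48)]
top walnut tip [([0.322, 0.256, 0.002], 0.83), ([0.443, -0.303, -0.004], 0.73), ([0.418, -0.199, 0.003], 0.65)]
top padauk spot [([0.63, -0.229, 0.036], 0.82)]
top padauk tip [([0.636, -0.227, -0.0], 0.58)]
top wedge spot [([0.446, 0.324, 0.034], 0.78)]
top wedge tip [([0.46, 0.321, 0.001], 0.61)]
top steel_bar spot [([0.61, 0.286, 0.018], 0.86), ([0.528, -0.202, 0.04], 0.46)]
top steel_bar tip [([0.613, 0.293, -0.003], 0.82)]
top stain_cup spot [([0.36, 0.153, 0.036], 0.96)]
top stain_cup tip [([0.361, 0.146, 0.001], 0.58)]
scene maple spot [([0.522, -0.186, 0.028], 0.81)]
scene maple tip [([0.528, -0.201, 0.002], 0.71)]
scene walnut spot [([0.413, -0.176, 0.031], 0.66), ([0.311, 0.275, 0.051], 0.59), ([0.438, -0.295, 0.018], 0.56)]
scene walnut tip [([0.419, -0.202, 0.0], 0.69), ([0.322, 0.256, 0.004], 0.69), ([0.438, -0.302, -0.004], 0.45)]
scene padauk spot [([0.627, -0.21, 0.03], 0.49)]
scene padauk tip [([0.635, -0.225, -0.002], 0.81)]
scene wedge spot []
scene wedge tip [([0.46, 0.324, 0.001], 0.81)]
scene steel_bar spot [([0.606, 0.303, 0.021], 0.65)]
scene steel_bar tip [([0.61, 0.294, 0.002], 0.87)]
scene stain_cup spot [([0.362, 0.159, 0.058], 0.79)]
scene stain_cup tip [([0.363, 0.149, 0.003], 0.87)]
```

View pics/top0b.png

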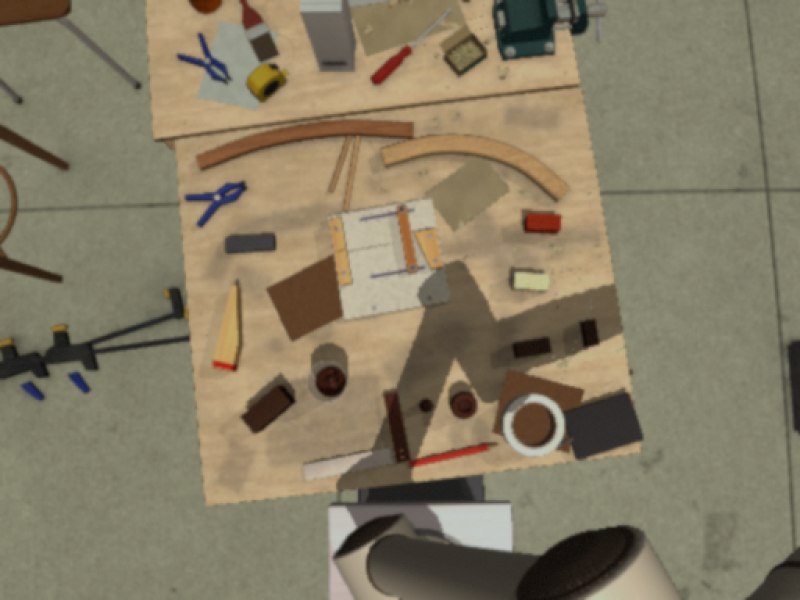

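View pics/scene0.png

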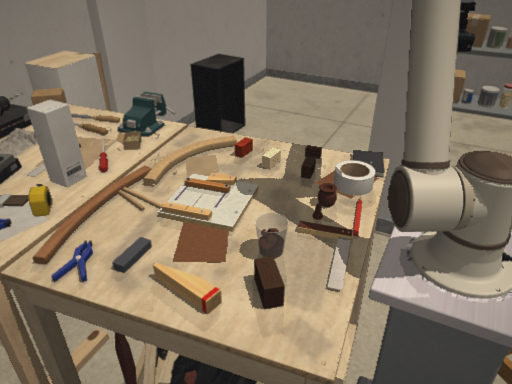

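```bash
cat > seg.py <<'E'
from h import *
def seg(P,p,zt,r=.07,tol=.007):
    m=(np.hypot(P[...,0]-p[0],P[...,1]-p[1])<r)&(abs(P[...,2]-zt)<tol)&(P[...,2]>.008)
    n,l,st,ce=cv2.connectedComponentsWithStats(m.astype(np.uint8))
    if n<2: return None
    i=1+np.argmax(st[1:,4]); Q=P[l==i]
    (c,s,a)=cv2.minAreaRect((Q[:,:2]*1000).astype(np.float32))
    if s[0]<s[1]: s=(s[1],s[0]);a+=90
    a=(a+90)%180-90
    return np.round([c[0],c[1],*s,a,np.median(Q[:,2])*1000],1).tolist(),len(Q)
E
python3 - <<'E'
from seg import *
c=np.load('top.npy',allow_pickle=True).item();P=cloud(c)
for n,p,z in(('maple',(.529,-.202),.038),('wal1',(.417,-.197),.038),('wal2',(.443,-.297),.03),('wal3',(.324,.255),.055),('pad',(.632,-.228),.038),('wedge',(.455,.322),.034),('bar',(.611,.29),.02)):
    print(n,seg(P,p,z,.1 if n=='wedge' else .07))
print('cup', )
# board corners picks (800px coords)
for uv in((330,215),(432,199),(450,300),(343,320)): print(uv,np.round(atz(c,(uv[0]*.64,uv[1]*.64),.015),4))
m=c['pixels'][120:210,200:300]; cv2.imwrite('pics/b.png',cv2.resize(m,(800,720),interpolation=3)[:600])
cr=c['pixels'][185:250,310:400]; 
d=c['pixels'][230:290,140:230]
cv2.imwrite('pics/w.png',np.hstack([cv2.resize(cr,(400,289),interpolation=3),cv2.resize(d,(400,289),interpolation=3)]))
E
```

```text
maple ([531.5, -199.5, 57.4, 28.5, 85.0, 38.0], 227)
wal1 ([416.7, -197.6, 58.1, 28.2, -81.4, 38.2], 235)
wal2 ([440.3, -300.6, 46.0, 22.8, 5.9, 29.2], 147)
wal3 ([319.9, 258.3, 83.3, 38.8, -50.2, 52.6], 452)
pad ([633.4, -225.6, 58.6, 29.7, 88.9, 37.8], 229)
wedge ([462.7, 322.8, 151.2, 36.8, -11.9, 34.7], 558)
bar ([612.5, 297.5, 91.2, 29.0, -88.6, 20.4], 329)
cup
(330, 215) [0.6608 0.1502 0.015 ]
(432, 199) [ 0.6852 -0.0336  0.015 ]
(450, 300) [ 0.5021 -0.0606  0.015 ]
(343, 320) [0.471  0.1283 0.015 ]
```

View pics/b.png

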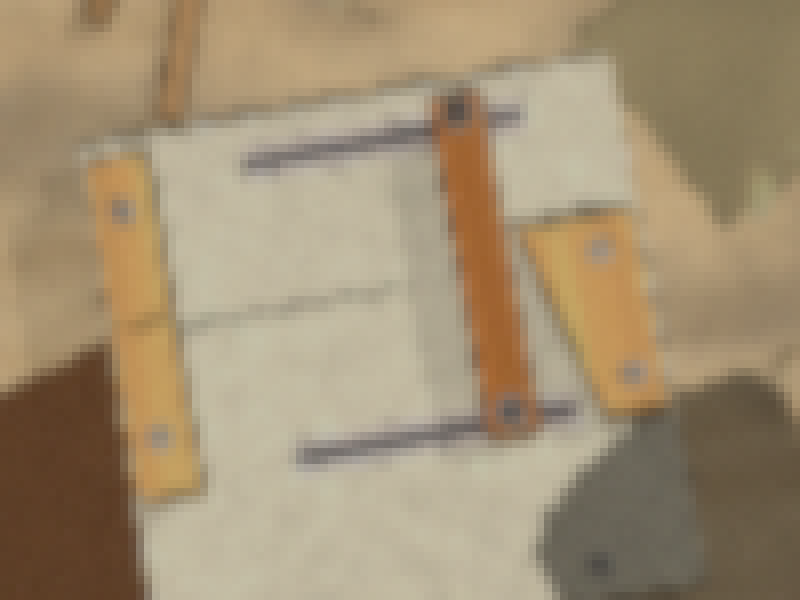

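View pics/w.png

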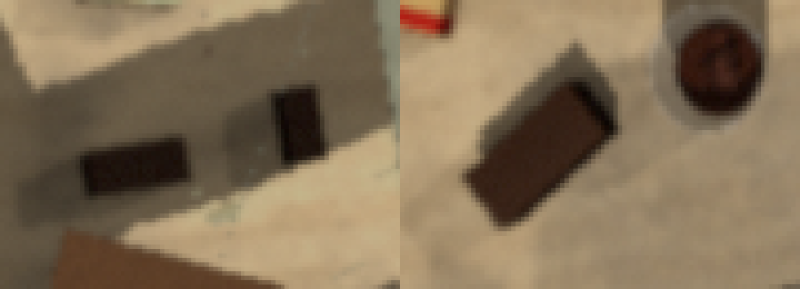

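The walnut candidates in the 800x600 top view are (532,348) at 58x28x38 mm, (590,332) at 46x23x29 mm and (268,408) at 83x39x53 mm. The first one fits the given size, and the crop confirms it. The jaw is fully open, and the board is yawed about 8° with its fence on the left. Next I move the arm above the board for a close look.

```bash
cat > plan.py <<'E'
from h import *
def plan(*wps):
    """waypoints (x,y,z,yaw of tool y); prints slide in tool axes and spin per leg"""
    s=sense();E=np.array(s['ee_rot']);p=np.array(s['tcp_pos']);yaw=np.degrees(np.arctan2(E[1,1],E[0,1]))
    print('now',np.round(p,4),round(yaw,1),s['time_s'],np.round(s['wrist_force'],1),round(s['gripper_width'],3),s['gripper_force'],'j6',np.round(s['joints'],0))
    for w in wps:
        a=np.radians(yaw);y=np.array([np.cos(a),np.sin(a),0]);z=np.array([0,0,-1]);x=np.cross(y,z)
        d=np.array(w[:3])-p;sp=-((w[3]-yaw+180)%360-180)
        print(w,'slide',np.round([d@x,d@y,d@z],4).tolist(),'spin',round(sp,1),'dist',round(np.linalg.norm(d),3))
        p=np.array(w[:3]);yaw=w[3]
E
python3 - <<'E'
from plan import *
plan((.251,-.445,.28,121),(.35,-.28,.31,146),(.43,-.12,.33,168),(.5,.04,.35,188))
c=capture('wrist');print(np.round(c['hand_eye'],3),c['fx'])
E
```

```text
now [ 0.1509 -0.6065  0.2475] 104.0 1.5 [ 0.5 -1.2  0.3] 0.999 0.0 j6 [-61.  22.   0.   0. -68. -15.]
(0.251, -0.445, 0.28, 121) slide [-0.1361, 0.1325, -0.0325] spin -17.0 dist 0.193
(0.35, -0.28, 0.31, 146) slide [-0.1698, 0.0904, -0.03] spin -25 dist 0.195
(0.43, -0.12, 0.33, 168) slide [-0.1774, 0.0231, -0.02] spin -22 dist 0.18
(0.5, 0.04, 0.35, 188) slide [-0.1711, -0.0352, -0.02] spin -20 dist 0.176
[[ 0.001 -0.958 -0.286  0.079]
 [ 1.     0.002 -0.     0.   ]
 [ 0.001 -0.286  0.958 -0.138]
 [ 0.     0.     0.     1.   ]] 290.46230360666226
```

Call:
{"method": "servo_tool", "body": {
  "slide": [
    [-0.027,0.026,-0.006],
    [-0.054,0.053,-0.013],
    [-0.082,0.08,-0.02],
    [-0.109,0.106,-0.026],
    [-0.136,0.132,-0.032]
  ],
  "spin": [-3.4,-6.8,-10.2,-13.6,-17],
  "grip": [0,0,0,0,0]
}}

```text
time_s: 1.97
tcp_pos: [0.2515, -0.4441, 0.28]
ee_rot: [[-0.856, -0.517, 0.0], [-0.517, 0.856, -0.0], [-0.0, -0.0, -1.0]]
wrist_force: [0.8, -0.5, 1.1]
gripper_width: 1.002
gripper_force: 0.0
```

Call:
{"method": "servo_tool", "body": {
  "slide": [
    [-0.034,0.018,-0.006],
    [-0.068,0.036,-0.012],
    [-0.102,0.054,-0.018],
    [-0.136,0.072,-0.024],
    [-0.17,0.09,-0.03]
  ],
  "spin": [-5,-10,-15,-20,-25],
  "grip": [0,0,0,0,0]
}}

```text
time_s: 2.38
tcp_pos: [0.3509, -0.2792, 0.3102]
ee_rot: [[-0.556, -0.831, 0.001], [-0.831, 0.556, -0.0], [-0.0, -0.001, -1.0]]
wrist_force: [1.0, 1.0, 0.3]
gripper_width: 1.001
gripper_force: 0.0
```

Call:
{"method": "servo_tool", "body": {
  "slide": [
    [-0.035,0.005,-0.004],
    [-0.07,0.01,-0.008],
    [-0.106,0.014,-0.012],
    [-0.142,0.018,-0.016],
    [-0.177,0.023,-0.02]
  ],
  "spin": [-4.4,-8.8,-13.2,-17.6,-22],
  "grip": [0,0,0,0,0]
}}

```text
time_s: 2.8
tcp_pos: [0.4309, -0.1196, 0.3302]
ee_rot: [[-0.204, -0.979, 0.001], [-0.979, 0.204, 0.0], [-0.0, -0.001, -1.0]]
wrist_force: [0.4, -0.1, 0.2]
gripper_width: 1.004
gripper_force: 0.0
```

Call:
{"method": "servo_tool", "body": {
  "slide": [
    [-0.035,-0.023,0],
    [-0.071,-0.046,0],
    [-0.11,-0.07,0],
    [-0.142,-0.092,0],
    [-0.142,-0.092,0]
  ],
  "spin": [-5,-10,-15,-20,-20],
  "grip": [0,0,0,0,0]
}}

```text
time_s: 3.22
tcp_pos: [0.554, 0.0026, 0.3279]
ee_rot: [[0.146, -0.989, 0.0], [-0.989, -0.146, 0.0], [-0.0, -0.0, -1.0]]
wrist_force: [-0.2, -0.4, -0.8]
gripper_width: 0.994
gripper_force: 0.0
```

Run:
```python
from plan import *
plan()
s=sense();c=capture('wrist');np.save('w1.npy',[c,s],allow_pickle=True);cv2.imwrite('pics/w1.png',cv2.resize(c['pixels'],(800,600)))
for f in(spot_in,tip_of): print([(np.round(o['point'],4),o['conf']) for o in f('board','wrist')])
```

```text
now [0.554  0.0026 0.3279] -171.6 3.2167 [-0.2 -0.4 -0.8] 0.994 0.0 j6 [ 17.  12.  -2.  -0. -76.  -9.]
[(array([0.576 , 0.0371, 0.0127]), 0.69)]
[(array([ 0.577 ,  0.0412, -0.0019]), 0.75)]
```

View pics/w1.png

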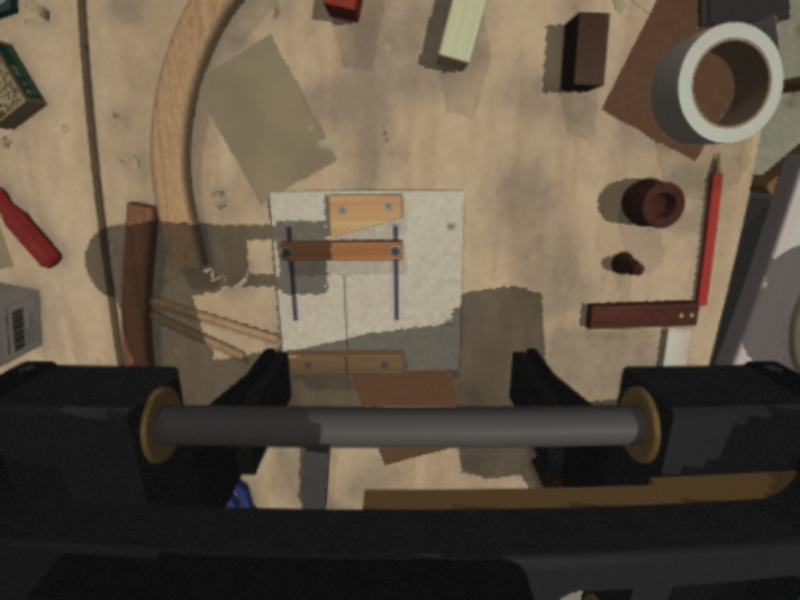

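Run:
```python
from seg import *
c,s=np.load('w1.npy',allow_pickle=True);P=cloud(c,s)
ct=np.load('top.npy',allow_pickle=True).item();Pt=cloud(ct)
B=(.578,.043)
for nm,Q,hs in(('wrist',P,c),('top',Pt,ct)):
    m=(np.hypot(Q[...,0]-B[0],Q[...,1]-B[1])<.15)&(Q[...,2]>.024)&(Q[...,2]<.038)
    n,l,st,ce=cv2.connectedComponentsWithStats(m.astype(np.uint8))
    for i in range(1,n):
        if st[i,4]<40: continue
        q=Q[l==i];r=cv2.minAreaRect((q[:,:2]*1000).astype(np.float32))
        print(nm,st[i,4],np.round(r[0],1),np.round(r[1],1),round(r[2],1),round(np.median(q[:,2])*1000,1))
k=.64
print('corners z15',[np.round(atz(c,(u*k,v*k),.015,s)[:2]*1000,1).tolist() for u,v in((270,192),(464,190),(460,374))])
print('jaw ends z31',[np.round(atz(c,(u*k,v*k),.031,s)[:2]*1000,1).tolist() for u,v in((281,241),(403,240),(403,262),(281,262))])
print('fence inner',[np.round(atz(c,(u*k,v*k),.031,s)[:2]*1000,1).tolist() for u,v in((286,352),(403,350))])
print('line',[np.round(atz(c,(u*k,v*k),.015,s)[:2]*1000,1).tolist() for u,v in((345,275),(346,345))])
cv2.imwrite('pics/w1c.png',cv2.resize(c['pixels'][115:245,165:305],(646,600),interpolation=2))
```

```text
wrist 1008 [592.7 -25.9] [69.2 39.5] 8.7 31.4
wrist 975 [611.8  11.2] [117.6  18.2] 8.5 31.8
wrist 1001 [592.6 129.7] [118.2  23.1] 9.3 31.3
top 285 [612.3  13.1] [120.6  17.9] 9.0 32.0
top 349 [593.5 130.8] [119.8  22.1] 9.0 31.4
top 291 [592.5 -25.1] [70.5 38.8] 10.6 31.3
corners z15 [[687.3, -33.2], [500.5, -62.5], [468.4, 130.3]]
jaw ends z31 [[668.8, 10.2], [552.3, -7.8], [549.0, 13.5], [667.2, 30.9]]
fence inner [[655.1, 125.3], [535.3, 104.9]]
line [[604.9, 38.7], [595.2, 114.8]]
```

View pics/w1c.png

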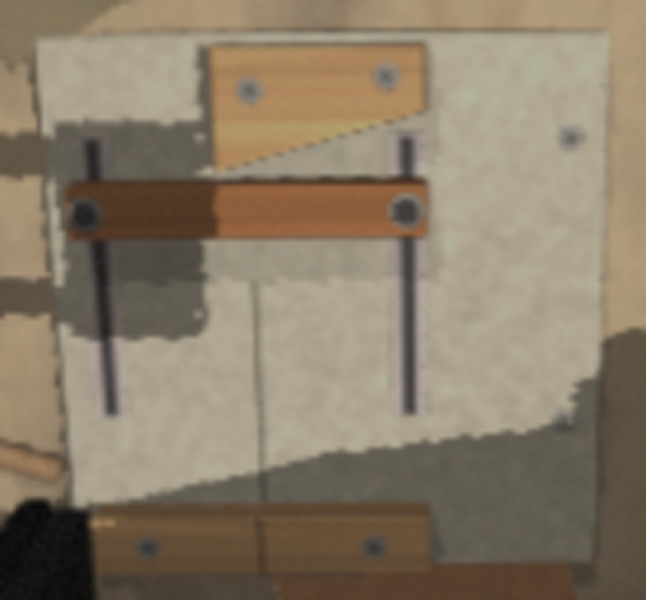

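```bash
cat >> plan.py <<'E'
O=np.array([.581,.0463]);YB=9.0
def bw(x,y):
    a=np.radians(YB);return O+np.array([[np.cos(a),-np.sin(a)],[np.sin(a),np.cos(a)]])@[x,y]
E
python3 - <<'E'
from plan import *
for p in((25,53),(25,21.7),(25,-10)): print(np.round(bw(p[0]/1e3,p[1]/1e3),4))
plan((.547,-.06,.27,223),(.535,-.14,.20,258),(.5315,-.20,.15,265))
E
```

```text
[0.5974 0.1026]
[0.6023 0.0716]
[0.6073 0.0403]
now [ 0.55   -0.0013  0.329 ] -172.0 3.3667 [1.  0.2 0. ] 1.0 0.0 j6 [ 17.  12.  -2.  -0. -76.  -9.]
(0.547, -0.06, 0.27, 223) slide [0.0577, 0.0111, 0.059] spin -35.0 dist 0.083
(0.535, -0.14, 0.2, 258) slide [0.0503, 0.0633, 0.07] spin -35 dist 0.107
(0.5315, -0.2, 0.15, 265) slide [0.0091, 0.0594, 0.05] spin -7 dist 0.078
```

Call:
{"method": "servo_tool", "body": {
  "slide": [
    [0.012,0.002,0.012],
    [0.024,0.004,0.024],
    [0.036,0.007,0.036],
    [0.048,0.009,0.048],
    [0.058,0.011,0.059]
  ],
  "spin": [-7,-14,-21,-28,-35],
  "grip": [0,0,0,0,0]
}}

```text
time_s: 3.78
tcp_pos: [0.5458, -0.0625, 0.2707]
ee_rot: [[0.684, -0.729, 0.001], [-0.729, -0.684, 0.0], [0.0, -0.001, -1.0]]
wrist_force: [0.0, 0.1, -1.1]
gripper_width: 0.997
gripper_force: 0.0
```

Call:
{"method": "servo_tool", "body": {
  "slide": [
    [0.01,0.013,0.014],
    [0.02,0.026,0.028],
    [0.03,0.038,0.042],
    [0.04,0.05,0.056],
    [0.05,0.063,0.07]
  ],
  "spin": [-7,-14,-21,-28,-35],
  "grip": [0,0,0,0,0]
}}

```text
time_s: 4.2
tcp_pos: [0.5339, -0.1419, 0.2009]
ee_rot: [[0.979, -0.204, 0.001], [-0.204, -0.979, -0.0], [0.001, -0.0, -1.0]]
wrist_force: [-0.1, -0.0, -0.8]
gripper_width: 0.997
gripper_force: 0.0
```

Call:
{"method": "servo_tool", "body": {
  "slide": [
    [0.003,0.02,0.017],
    [0.006,0.04,0.034],
    [0.009,0.059,0.05],
    [0.009,0.059,0.05],
    [0.009,0.059,0.05]
  ],
  "spin": [-3.5,-7,-7,-7,-7],
  "grip": [0,0,0,0,0]
}}

```text
time_s: 4.62
tcp_pos: [0.5301, -0.2012, 0.1504]
ee_rot: [[0.996, -0.091, -0.001], [-0.091, -0.996, -0.0], [-0.001, 0.0, -1.0]]
wrist_force: [0.2, 0.1, 0.8]
gripper_width: 1.0
gripper_force: 0.0
```

```bash
cat >> seg.py <<'E'
def look(p,zt,r=.06,name=None):
    s=sense();c=capture('wrist');P=cloud(c,s)
    if name: cv2.imwrite(f'pics/{name}.png',c['pixels'])
    return seg(P,p,zt,r)
E
python3 - <<'E'
from seg import *;from plan import *
print(look((.531,-.2),.038,.06,'m1'))
x,y=.5315,-.2
plan((.5315,-.2,.03,265))
E
```

```text
([530.3, -202.0, 60.3, 28.3, 84.4, 38.3], 2046)
now [ 0.531  -0.2006  0.1514] -95.1 4.6667 [0.7 0.6 0.1] 1.0 0.0 j6 [ -4.  22. -15.   0. -53.  89.]
(0.5315, -0.2, 0.03, 265) slide [0.0004, -0.0007, 0.1214] spin -0.1 dist 0.121
```

View pics/m1.png

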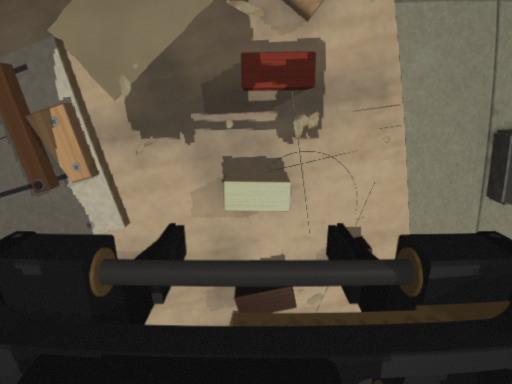

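Maple is centred between the fingers at (257,193), and its measured pose matches the top view. I go down and grip it.

Call:
{"method": "servo_tool", "body": {
  "slide": [
    [-0.001,0.001,0.035],
    [-0.001,0.001,0.07],
    [-0.001,0.001,0.1],
    [-0.001,0.001,0.121],
    [-0.001,0.001,0.121]
  ],
  "spin": [0.5,0.5,0.5,0.5,0.5],
  "grip": [0,0,0,0,0]
}}

```text
time_s: 5.08
tcp_pos: [0.5296, -0.1999, 0.0276]
ee_rot: [[0.995, -0.096, -0.003], [-0.096, -0.995, 0.0], [-0.003, 0.0, -1.0]]
wrist_force: [1.4, 0.5, 0.7]
gripper_width: 0.999
gripper_force: 0.0
```

Call:
{"method": "servo_tool", "body": {
  "slide": [
    [0,0,0],
    [0,0,0],
    [0,0,0],
    [0,0,0],
    [0,0,0]
  ],
  "spin": [0,0,0,0,0],
  "grip": [0.4,0.6,1,1,1]
}}

```text
time_s: 5.5
tcp_pos: [0.5312, -0.2007, 0.0309]
ee_rot: [[0.995, -0.096, 0.002], [-0.096, -0.995, -0.0], [0.002, 0.0, -1.0]]
wrist_force: [0.0, -1.5, 0.9]
gripper_width: 0.705
gripper_force: 0.3
```

Call:
{"method": "servo_tool", "body": {
  "slide": [
    [0,0,0],
    [0,0,-0.02],
    [0,0,-0.05],
    [0,0,-0.08],
    [0,0,-0.1]
  ],
  "spin": [0,0,0,0,0],
  "grip": [1,1,1,1,1]
}}

```text
time_s: 5.92
tcp_pos: [0.5314, -0.2009, 0.1324]
ee_rot: [[0.995, -0.096, 0.003], [-0.096, -0.995, -0.001], [0.003, 0.0, -1.0]]
wrist_force: [0.9, 0.2, -0.7]
gripper_width: 0.685
gripper_force: 30.0
```

Run:
```python
from plan import *
plan((.55,-.08,.13,229),(.585,.04,.13,196),(.5974,.1026,.13,189),(.5974,.1026,.0455,189),(.5974,.1026,.14,189))
```

```text
now [ 0.5314 -0.2009  0.1324] -95.5 5.9167 [ 0.9  0.2 -0.7] 0.685 29.99994079582393 j6 [ -4.  23. -17.   0. -50.  89.]
(0.55, -0.08, 0.13, 229) slide [0.0069, -0.1221, 0.0024] spin 35.5 dist 0.122
(0.585, 0.04, 0.13, 196) slide [-0.0523, -0.1135, 0.0] spin 33 dist 0.125
(0.5974, 0.1026, 0.13, 189) slide [-0.0568, -0.0292, 0.0] spin 7 dist 0.064
(0.5974, 0.1026, 0.0455, 189) slide [0.0, 0.0, 0.0845] spin 0 dist 0.084
(0.5974, 0.1026, 0.14, 189) slide [0.0, 0.0, -0.0945] spin 0 dist 0.095
```

Call:
{"method": "servo_tool", "body": {
  "slide": [
    [0.002,-0.025,0],
    [0.003,-0.05,0],
    [0.005,-0.075,0],
    [0.006,-0.1,0.001],
    [0.007,-0.122,0.002]
  ],
  "spin": [7,14,21,28,35],
  "grip": [1,1,1,1,1]
}}

```text
time_s: 6.33
tcp_pos: [0.5492, -0.0786, 0.1277]
ee_rot: [[0.756, -0.655, 0.0], [-0.655, -0.756, 0.0], [0.0, -0.0, -1.0]]
wrist_force: [0.2, 0.0, 0.3]
gripper_width: 0.685
gripper_force: 30.0
```

Call:
{"method": "servo_tool", "body": {
  "slide": [
    [-0.01,-0.023,0],
    [-0.02,-0.046,0],
    [-0.031,-0.069,0],
    [-0.042,-0.092,0],
    [-0.052,-0.1135,0]
  ],
  "spin": [6.7,13.4,20,26.7,33.5],
  "grip": [1,1,1,1,1]
}}

```text
time_s: 6.75
tcp_pos: [0.5835, 0.0415, 0.1276]
ee_rot: [[0.27, -0.963, -0.0], [-0.963, -0.27, 0.0], [-0.0, 0.0, -1.0]]
wrist_force: [1.0, 0.1, -0.5]
gripper_width: 0.687
gripper_force: 30.0
```

Call:
{"method": "servo_tool", "body": {
  "slide": [
    [-0.02,-0.01,0],
    [-0.04,-0.02,0],
    [-0.0568,-0.029,0],
    [-0.0568,-0.029,0],
    [-0.0568,-0.029,0]
  ],
  "spin": [3.5,7,7,7,7],
  "grip": [1,1,1,1,1]
}}

```text
time_s: 7.17
tcp_pos: [0.5955, 0.1035, 0.1273]
ee_rot: [[0.157, -0.988, -0.001], [-0.988, -0.157, -0.0], [-0.0, 0.001, -1.0]]
wrist_force: [0.0, -0.9, -0.8]
gripper_width: 0.684
gripper_force: 30.0
```

Run:
```python
from plan import *
plan((.5974,.1026,.0455,189))
s=sense();c=capture('wrist');np.save('w2.npy',[c,s],allow_pickle=True);cv2.imwrite('pics/w2.png',c['pixels'])
```

```text
now [0.5955 0.1035 0.1273] -170.9 7.1667 [ 0.  -0.9 -0.8] 0.684 29.999782028608024 j6 [ 25.  26. -12.  -0. -52. -16.]
(0.5974, 0.1026, 0.0455, 189) slide [0.0011, -0.0017, 0.0818] spin 0.1 dist 0.082
```

View pics/w2.png

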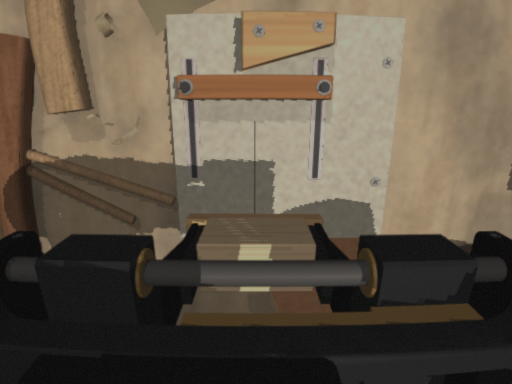

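Run:
```python
from seg import *
c,s=np.load('w2.npy',allow_pickle=True);P=cloud(c,s)
print(seg(P,(.611,.012),.031,.075),seg(P,(.592,-.025),.031,.05))
print('line',[np.round(atz(c,uv,.015,s)[:2]*1000,1).tolist() for uv in((254,122),(255,208))])
```

```text
([591.4, -25.1, 69.7, 40.6, 9.3, 31.4], 4180) ([591.3, -25.2, 70.0, 40.6, 9.3, 31.4], 4236)
line [[607.1, 38.8], [594.1, 114.3]]
```

Call:
{"method": "servo_tool", "body": {
  "slide": [
    [0.001,-0.0015,0.03],
    [0.001,-0.0015,0.06],
    [0.001,-0.0015,0.075],
    [0.001,-0.0015,0.081],
    [0.001,-0.0015,0.081]
  ],
  "spin": [0,0,0,0,0],
  "grip": [1,1,1,1,1]
}}

```text
time_s: 7.63
tcp_pos: [0.5965, 0.1006, 0.0465]
ee_rot: [[0.155, -0.988, -0.003], [-0.988, -0.155, -0.001], [0.001, 0.003, -1.0]]
wrist_force: [0.2, -0.5, -1.3]
gripper_width: 0.688
gripper_force: 30.0
```

Call:
{"method": "servo_tool", "body": {
  "slide": [
    [0,0,0],
    [0,0,0],
    [0,0,0],
    [0,0,0],
    [0,0,0]
  ],
  "spin": [0,0,0,0,0],
  "grip": [1,0.2,0.1,0.1,0.1]
}}

```text
time_s: 8.05
tcp_pos: [0.5976, 0.1019, 0.0469]
ee_rot: [[0.156, -0.988, 0.001], [-0.988, -0.156, 0.0], [-0.0, -0.001, -1.0]]
wrist_force: [0.8, -0.2, -0.1]
gripper_width: 0.868
gripper_force: 0.0
```

Call:
{"method": "servo_tool", "body": {
  "slide": [
    [0,0,-0.02],
    [0,0,-0.05],
    [0,0,-0.08],
    [0,0,-0.1],
    [0,0,-0.1]
  ],
  "spin": [0,0,0,0,0],
  "grip": [0.1,0,0,0,0]
}}

```text
time_s: 8.47
tcp_pos: [0.6004, 0.1029, 0.1523]
ee_rot: [[0.157, -0.988, 0.01], [-0.988, -0.157, 0.003], [-0.001, -0.011, -1.0]]
wrist_force: [0.5, 0.5, 0.4]
gripper_width: 0.993
gripper_force: 0.0
```

Run:
```python
from seg import *;from plan import *
print(look(bw(.025,.054),.053,.06), bw(.025,.054))
plan((.56,.0,.17,224),(.48,-.11,.17,259),(.417,-.199,.15,278.5))
```

```text
([597.3, 102.5, 60.4, 29.0, 8.9, 53.3], 2261) [0.59724475 0.10354603]
now [0.5989 0.1026 0.1496] -171.0 8.5167 [-0.  -0.5 -0.4] 0.99 0.0 j6 [ 25.  25. -10.   0. -55. -16.]
(0.56, 0.0, 0.17, 224) slide [0.0953, 0.0545, -0.0204] spin -35.0 dist 0.112
(0.48, -0.11, 0.17, 259) slide [0.0236, 0.134, 0.0] spin -35 dist 0.136
(0.417, -0.199, 0.15, 278.5) slide [-0.0449, 0.0994, 0.02] spin -19.5 dist 0.111
```

Call:
{"method": "servo_tool", "body": {
  "slide": [
    [0.019,0.011,-0.004],
    [0.038,0.022,-0.008],
    [0.057,0.033,-0.012],
    [0.076,0.044,-0.016],
    [0.095,0.0545,-0.02]
  ],
  "spin": [-7,-14,-21,-28,-35],
  "grip": [0,0,0,0,0]
}}

```text
time_s: 8.93
tcp_pos: [0.5571, -0.0013, 0.1654]
ee_rot: [[0.699, -0.715, -0.003], [-0.715, -0.699, -0.0], [-0.002, 0.002, -1.0]]
wrist_force: [0.3, 0.2, 0.7]
gripper_width: 0.996
gripper_force: 0.0
```

Call:
{"method": "servo_tool", "body": {
  "slide": [
    [0.005,0.027,0],
    [0.01,0.054,0],
    [0.015,0.08,0],
    [0.02,0.107,0],
    [0.024,0.134,0]
  ],
  "spin": [-7,-14,-21,-28,-35],
  "grip": [0,0,0,0,0]
}}

```text
time_s: 9.35
tcp_pos: [0.477, -0.1116, 0.1654]
ee_rot: [[0.983, -0.186, -0.002], [-0.186, -0.983, 0.0], [-0.002, 0.0, -1.0]]
wrist_force: [-0.9, -0.6, -0.1]
gripper_width: 1.0
gripper_force: 0.0
```

Call:
{"method": "servo_tool", "body": {
  "slide": [
    [-0.012,0.025,0.005],
    [-0.023,0.05,0.01],
    [-0.034,0.075,0.015],
    [-0.045,0.099,0.02],
    [-0.045,0.099,0.02]
  ],
  "spin": [-6.5,-13,-19.5,-19.5,-19.5],
  "grip": [0,0,0,0,0]
}}

```text
time_s: 9.77
tcp_pos: [0.4111, -0.2009, 0.1444]
ee_rot: [[0.99, 0.143, -0.006], [0.143, -0.99, 0.001], [-0.006, -0.002, -1.0]]
wrist_force: [-0.2, 0.6, 0.2]
gripper_width: 1.004
gripper_force: 0.0
```

Run:
```python
from seg import *;from plan import *
r=look((.417,-.198),.038,.06,'wa');print(r)
x,y,a=r[0][0]/1e3,r[0][1]/1e3,r[0][4]
plan((x,y,.03,(a%180)+180))
```

```text
([416.0, -200.0, 60.2, 28.0, -82.1, 38.3], 2176)
now [ 0.4129 -0.2002  0.145 ] -81.7 9.8167 [ 0.7 -0.4 -0.4] 1.0 0.0 j6 [ -6.  12. -30.  -0. -48. 104.]
(0.416, -0.2, 0.03, 277.9) slide [0.0031, 0.0002, 0.115] spin 0.4 dist 0.115
```

Call:
{"method": "servo_tool", "body": {
  "slide": [
    [0.002,0,0.035],
    [0.002,0,0.07],
    [0.002,0,0.1],
    [0.002,0,0.115],
    [0.002,0,0.115]
  ],
  "spin": [0.4,0.4,0.4,0.4,0.4],
  "grip": [0,0,0,0,0]
}}

```text
time_s: 10.23
tcp_pos: [0.4151, -0.1981, 0.028]
ee_rot: [[0.99, 0.14, -0.009], [0.14, -0.99, 0.001], [-0.008, -0.002, -1.0]]
wrist_force: [-0.1, 0.2, -0.3]
gripper_width: 0.999
gripper_force: 0.0
```

Call:
{"method": "servo_tool", "body": {
  "slide": [
    [0,0,0],
    [0,0,0],
    [0,0,0],
    [0,0,0],
    [0,0,0]
  ],
  "spin": [0,0,0,0,0],
  "grip": [0.4,0.6,1,1,1]
}}

```text
time_s: 10.65
tcp_pos: [0.4182, -0.1989, 0.0326]
ee_rot: [[0.99, 0.141, 0.002], [0.141, -0.99, -0.0], [0.002, 0.001, -1.0]]
wrist_force: [-0.6, -1.1, 0.7]
gripper_width: 0.705
gripper_force: 0.2
```

Call:
{"method": "servo_tool", "body": {
  "slide": [
    [0,0,0],
    [0,0,-0.02],
    [0,0,-0.05],
    [0,0,-0.08],
    [0,0,-0.1]
  ],
  "spin": [0,0,0,0,0],
  "grip": [1,1,1,1,1]
}}

```text
time_s: 11.07
tcp_pos: [0.4182, -0.1991, 0.1343]
ee_rot: [[0.99, 0.141, 0.003], [0.141, -0.99, -0.001], [0.003, 0.001, -1.0]]
wrist_force: [0.1, 0.7, -0.8]
gripper_width: 0.687
gripper_force: 30.0
```

Run:
```python
from plan import *
plan((.48,-.11,.14,243),(.565,.02,.14,208),(.6023,.0716,.14,189))
```

```text
now [ 0.4182 -0.1991  0.1343] -81.9 11.0667 [ 0.1  0.7 -0.8] 0.687 29.99991570599377 j6 [ -5.  13. -31.   0. -46. 103.]
(0.48, -0.11, 0.14, 243) slide [0.0737, -0.0795, -0.0057] spin 35.1 dist 0.109
(0.565, 0.02, 0.14, 208) slide [0.0167, -0.1544, 0.0] spin 35 dist 0.155
(0.6023, 0.0716, 0.14, 189) slide [-0.028, -0.0572, 0.0] spin 19 dist 0.064
```

Call:
{"method": "servo_tool", "body": {
  "slide": [
    [0.015,-0.016,-0.001],
    [0.03,-0.032,-0.002],
    [0.044,-0.048,-0.003],
    [0.059,-0.064,-0.005],
    [0.074,-0.0795,-0.006]
  ],
  "spin": [7,14,21,28,35],
  "grip": [1,1,1,1,1]
}}

```text
time_s: 11.48
tcp_pos: [0.4799, -0.1089, 0.1381]
ee_rot: [[0.889, -0.459, 0.001], [-0.459, -0.889, 0.0], [0.001, -0.001, -1.0]]
wrist_force: [0.3, -0.3, -1.2]
gripper_width: 0.686
gripper_force: 30.0
```

Call:
{"method": "servo_tool", "body": {
  "slide": [
    [0.003,-0.031,0],
    [0.006,-0.062,0],
    [0.01,-0.093,0],
    [0.013,-0.124,0],
    [0.0167,-0.1544,0]
  ],
  "spin": [7,14,21,28,35],
  "grip": [1,1,1,1,1]
}}

```text
time_s: 11.9
tcp_pos: [0.5648, 0.0217, 0.1377]
ee_rot: [[0.465, -0.885, -0.0], [-0.885, -0.465, 0.0], [-0.0, -0.0, -1.0]]
wrist_force: [0.5, -0.2, 0.2]
gripper_width: 0.69
gripper_force: 30.0
```

Call:
{"method": "servo_tool", "body": {
  "slide": [
    [-0.009,-0.019,0],
    [-0.018,-0.038,0],
    [-0.027,-0.0565,0],
    [-0.027,-0.0565,0],
    [-0.027,-0.0565,0]
  ],
  "spin": [6.5,13,19,19,19],
  "grip": [1,1,1,1,1]
}}

```text
time_s: 12.32
tcp_pos: [0.6015, 0.0714, 0.1372]
ee_rot: [[0.16, -0.987, -0.001], [-0.987, -0.16, 0.0], [-0.0, 0.001, -1.0]]
wrist_force: [-0.8, -0.2, -0.2]
gripper_width: 0.684
gripper_force: 30.0
```

Run:
```python
from plan import *;from seg import *
print(look((.602,.0715),.118,.06),look(bw(.025,.054),.053,.06))
plan((*bw(.025,.020),.048,189))
```

```text
([602.4, 61.1, 77.6, 3.3, 9.1, 118.5], 1219) None
now [0.6008 0.0702 0.1373] -170.9 12.4167 [-0.9 -0.4 -0.2] 0.69 29.99974171165377 j6 [ 22.  26. -11.  -0. -54. -13.]
(np.float64(0.6025635192140738), np.float64(0.06996462843790853), 0.048, 189) slide [0.0005, -0.0017, 0.0893] spin 0.1 dist 0.089
```

Call:
{"method": "servo_tool", "body": {
  "slide": [
    [0.0005,-0.0017,0.03],
    [0.0005,-0.0017,0.06],
    [0.0005,-0.0017,0.08],
    [0.0005,-0.0017,0.0885],
    [0.0005,-0.0017,0.0885]
  ],
  "spin": [0,0,0,0,0],
  "grip": [1,1,1,1,1]
}}

```text
time_s: 12.83
tcp_pos: [0.602, 0.0693, 0.0485]
ee_rot: [[0.158, -0.987, -0.003], [-0.988, -0.158, -0.001], [0.001, 0.003, -1.0]]
wrist_force: [0.7, -0.2, -0.5]
gripper_width: 0.679
gripper_force: 30.0
```

Call:
{"method": "servo_tool", "body": {
  "slide": [
    [0,0,0],
    [0,0,0],
    [0,0,0],
    [0,0,0],
    [0,0,0]
  ],
  "spin": [0,0,0,0,0],
  "grip": [1,0.2,0.1,0.1,0.1]
}}

```text
time_s: 13.25
tcp_pos: [0.6036, 0.0705, 0.0496]
ee_rot: [[0.158, -0.987, 0.001], [-0.988, -0.158, 0.0], [-0.0, -0.001, -1.0]]
wrist_force: [-1.4, 0.4, 1.0]
gripper_width: 0.874
gripper_force: 0.0
```

Call:
{"method": "servo_tool", "body": {
  "slide": [
    [0,0,-0.02],
    [0,0,-0.05],
    [0,0,-0.08],
    [0,0,-0.1],
    [0,0,-0.1]
  ],
  "spin": [0,0,0,0,0],
  "grip": [0.1,0,0,0,0]
}}

```text
time_s: 13.67
tcp_pos: [0.6063, 0.0712, 0.1549]
ee_rot: [[0.159, -0.987, 0.011], [-0.987, -0.159, 0.003], [-0.001, -0.011, -1.0]]
wrist_force: [-0.1, 0.7, -0.2]
gripper_width: 0.998
gripper_force: 0.0
```

Run:
```python
from seg import *;from plan import *
s=sense();c=capture('wrist');P=cloud(c,s);cv2.imwrite('pics/w3.png',c['pixels'])
print(seg(P,bw(.025,.022),.053,.016),seg(P,bw(.025,.022),.053,.09))
plan((.605,-.02,.17,224),(.625,-.13,.17,258),(.635,-.226,.15,269))
```

```text
([602.3, 72.5, 31.4, 28.3, 10.0, 53.4], 1005) ([600.3, 87.7, 61.0, 59.5, 9.7, 53.3], 4286)
now [0.6048 0.071  0.1522] -170.9 13.7167 [-1.1  1.  -0.9] 0.993 0.0 j6 [ 22.  25. -10.   0. -55. -13.]
(0.605, -0.02, 0.17, 224) slide [0.0899, 0.0142, -0.0178] spin -34.9 dist 0.093
(0.625, -0.13, 0.17, 258) slide [0.093, 0.062, 0.0] spin -34 dist 0.112
(0.635, -0.226, 0.15, 269) slide [0.0297, 0.0918, 0.02] spin -11 dist 0.099
```

View pics/w3.png

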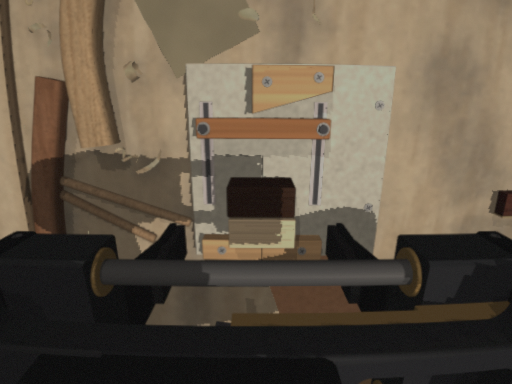

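Maple stands at the fence and walnut sits next to it at columns 228–295, with ends in line. Padauk is next.

Call:
{"method": "servo_tool", "body": {
  "slide": [
    [0.018,0.003,-0.004],
    [0.036,0.006,-0.008],
    [0.054,0.009,-0.012],
    [0.072,0.012,-0.016],
    [0.09,0.014,-0.018]
  ],
  "spin": [-7,-14,-21,-28,-35],
  "grip": [0,0,0,0,0]
}}

```text
time_s: 14.13
tcp_pos: [0.603, -0.0214, 0.1662]
ee_rot: [[0.7, -0.714, -0.002], [-0.714, -0.7, -0.0], [-0.001, 0.001, -1.0]]
wrist_force: [0.0, 0.3, -0.2]
gripper_width: 0.998
gripper_force: 0.0
```

Call:
{"method": "servo_tool", "body": {
  "slide": [
    [0.018,0.012,0],
    [0.037,0.024,0],
    [0.056,0.037,0],
    [0.074,0.05,0],
    [0.093,0.062,0]
  ],
  "spin": [-7,-14,-21,-28,-34],
  "grip": [0,0,0,0,0]
}}

```text
time_s: 14.55
tcp_pos: [0.623, -0.1315, 0.1656]
ee_rot: [[0.98, -0.201, -0.003], [-0.201, -0.98, 0.0], [-0.003, 0.0, -1.0]]
wrist_force: [0.4, 0.1, -0.0]
gripper_width: 0.999
gripper_force: 0.0
```

Call:
{"method": "servo_tool", "body": {
  "slide": [
    [0.008,0.023,0.005],
    [0.016,0.046,0.01],
    [0.024,0.07,0.015],
    [0.03,0.092,0.02],
    [0.03,0.092,0.02]
  ],
  "spin": [-5.5,-11,-11,-11,-11],
  "grip": [0,0,0,0,0]
}}

```text
time_s: 14.97
tcp_pos: [0.6326, -0.2301, 0.1438]
ee_rot: [[1.0, -0.021, -0.005], [-0.021, -1.0, 0.001], [-0.005, -0.001, -1.0]]
wrist_force: [-0.2, 0.4, -0.2]
gripper_width: 1.001
gripper_force: 0.0
```

Run:
```python
from seg import *;from plan import *
r=look((.634,-.226),.038,.06);print(r)
x,y,a=r[0][0]/1e3,r[0][1]/1e3,r[0][4]
plan((x,y,.03,(a%180)+180))
```

```text
([635.1, -228.7, 60.3, 28.7, 85.6, 38.3], 2182)
now [ 0.6328 -0.2285  0.1444] -91.1 15.0167 [ 0.5  0.9 -0.3] 1.002 0.0 j6 [ -6.  31.   0.  -0. -59.  95.]
(0.6351, -0.2287, 0.03, 265.6) slide [0.0023, 0.0001, 0.1144] spin 3.3 dist 0.114
```

Call:
{"method": "servo_tool", "body": {
  "slide": [
    [-0.0005,0,0.035],
    [-0.0005,0,0.07],
    [-0.0005,0,0.1],
    [-0.0005,0,0.116],
    [-0.0005,0,0.116]
  ],
  "spin": [3.3,3.3,3.3,3.3,3.3],
  "grip": [0,0,0,0,0]
}}

```text
time_s: 15.43
tcp_pos: [0.6321, -0.2253, 0.0278]
ee_rot: [[0.997, -0.073, -0.006], [-0.073, -0.997, 0.001], [-0.006, -0.0, -1.0]]
wrist_force: [0.4, 0.3, -0.1]
gripper_width: 0.998
gripper_force: 0.0
```

Call:
{"method": "servo_tool", "body": {
  "slide": [
    [0,0,0],
    [0,0,0],
    [0,0,0],
    [0,0,0],
    [0,0,0]
  ],
  "spin": [0,0,0,0,0],
  "grip": [0.4,0.6,1,1,1]
}}

```text
time_s: 15.85
tcp_pos: [0.6339, -0.2267, 0.0318]
ee_rot: [[0.997, -0.074, 0.001], [-0.074, -0.997, -0.0], [0.001, 0.0, -1.0]]
wrist_force: [0.5, -0.4, 0.2]
gripper_width: 0.707
gripper_force: 0.3
```

Call:
{"method": "servo_tool", "body": {
  "slide": [
    [0,0,0],
    [0,0,-0.02],
    [0,0,-0.05],
    [0,0,-0.08],
    [0,0,-0.1]
  ],
  "spin": [0,0,0,0,0],
  "grip": [1,1,1,1,1]
}}

```text
time_s: 16.27
tcp_pos: [0.6346, -0.2271, 0.1342]
ee_rot: [[0.997, -0.074, 0.003], [-0.074, -0.997, -0.001], [0.004, 0.001, -1.0]]
wrist_force: [-0.1, -0.3, 0.7]
gripper_width: 0.682
gripper_force: 30.0
```

Run:
```python
from plan import *
t=bw(.025,-.010)
plan((.625,-.13,.14,231),(.61,-.02,.14,196),(*t,.14,189))
```

```text
now [ 0.6346 -0.2271  0.1342] -94.2 16.2667 [-0.1 -0.3  0.7] 0.682 30.000057304278016 j6 [ -6.  32.  -1.   0. -57.  92.]
(0.625, -0.13, 0.14, 231) slide [-0.0167, -0.0961, -0.0058] spin 34.8 dist 0.098
(0.61, -0.02, 0.14, 196) slide [-0.0809, -0.076, 0.0] spin 35 dist 0.111
(np.float64(0.6072565531652807), np.float64(0.0403339782200544), 0.14, 189) slide [-0.0588, -0.014, 0.0] spin 7 dist 0.06
```

Call:
{"method": "servo_tool", "body": {
  "slide": [
    [-0.003,-0.019,-0.001],
    [-0.006,-0.038,-0.002],
    [-0.01,-0.057,-0.003],
    [-0.013,-0.077,-0.004],
    [-0.0167,-0.096,-0.006]
  ],
  "spin": [7,14,21,28,35],
  "grip": [1,1,1,1,1]
}}

```text
time_s: 16.68
tcp_pos: [0.6236, -0.1289, 0.137]
ee_rot: [[0.77, -0.638, -0.0], [-0.638, -0.77, 0.0], [-0.0, -0.0, -1.0]]
wrist_force: [-0.2, 0.5, -0.5]
gripper_width: 0.688
gripper_force: 30.0
```

Call:
{"method": "servo_tool", "body": {
  "slide": [
    [-0.016,-0.015,0],
    [-0.032,-0.03,0],
    [-0.048,-0.045,0],
    [-0.065,-0.061,0],
    [-0.081,-0.076,0]
  ],
  "spin": [7,14,21,28,35],
  "grip": [1,1,1,1,1]
}}

```text
time_s: 17.1
tcp_pos: [0.609, -0.0186, 0.1371]
ee_rot: [[0.266, -0.964, 0.0], [-0.964, -0.266, 0.0], [-0.0, -0.0, -1.0]]
wrist_force: [-0.5, 0.3, -0.5]
gripper_width: 0.688
gripper_force: 30.0
```

Call:
{"method": "servo_tool", "body": {
  "slide": [
    [-0.02,-0.005,0],
    [-0.04,-0.01,0],
    [-0.0588,-0.014,0],
    [-0.0588,-0.014,0],
    [-0.0588,-0.014,0]
  ],
  "spin": [3.5,7,7,7,7],
  "grip": [1,1,1,1,1]
}}

```text
time_s: 17.52
tcp_pos: [0.6067, 0.0415, 0.1371]
ee_rot: [[0.154, -0.988, -0.0], [-0.988, -0.154, 0.0], [-0.0, -0.0, -1.0]]
wrist_force: [0.1, -0.6, 0.6]
gripper_width: 0.685
gripper_force: 30.0
```

Run:
```python
from plan import *
capture('wrist')
plan((*bw(.025,-.010),.0475,189))
```

```text
now [0.6067 0.0407 0.1371] -171.2 17.5667 [ 0.1 -0.2  0.1] 0.683 29.999838885851204 j6 [ 19.  26. -10.  -0. -54. -10.]
(np.float64(0.6072565531652807), np.float64(0.0403339782200544), 0.0475, 189) slide [0.0005, -0.0005, 0.0896] spin -0.2 dist 0.09
```

Call:
{"method": "servo_tool", "body": {
  "slide": [
    [0.0005,-0.0005,0.03],
    [0.0005,-0.0005,0.06],
    [0.0005,-0.0005,0.08],
    [0.0005,-0.0005,0.089],
    [0.0005,-0.0005,0.089]
  ],
  "spin": [0,0,0,0,0],
  "grip": [1,1,1,1,1]
}}

```text
time_s: 17.98
tcp_pos: [0.6068, 0.039, 0.0473]
ee_rot: [[0.152, -0.988, -0.003], [-0.988, -0.152, -0.001], [0.001, 0.003, -1.0]]
wrist_force: [-0.5, -0.0, 0.5]
gripper_width: 0.69
gripper_force: 30.0
```

Call:
{"method": "servo_tool", "body": {
  "slide": [
    [0,0,0],
    [0,0,0],
    [0,0,0],
    [0,0,0],
    [0,0,0]
  ],
  "spin": [0,0,0,0,0],
  "grip": [1,0.2,0.1,0.1,0.1]
}}

```text
time_s: 18.4
tcp_pos: [0.6078, 0.0402, 0.0485]
ee_rot: [[0.152, -0.988, 0.001], [-0.988, -0.152, 0.0], [-0.0, -0.001, -1.0]]
wrist_force: [0.5, -0.5, -0.3]
gripper_width: 0.867
gripper_force: 0.0
```

Call:
{"method": "servo_tool", "body": {
  "slide": [
    [0,0,-0.02],
    [0,0,-0.05],
    [0,0,-0.08],
    [0,0,-0.11],
    [0,0,-0.14]
  ],
  "spin": [0,0,0,0,0],
  "grip": [0.1,0,0,0,0]
}}

```text
time_s: 18.82
tcp_pos: [0.6072, 0.0402, 0.1897]
ee_rot: [[0.153, -0.988, 0.0], [-0.988, -0.153, 0.0], [-0.0, -0.0, -1.0]]
wrist_force: [0.6, 0.3, -0.8]
gripper_width: 0.992
gripper_force: 0.0
```

Run:
```python
from seg import *;from plan import *
s=sense();c=capture('wrist');P=cloud(c,s);cv2.imwrite('pics/w4.png',c['pixels'])
for y in(.053,.022,-.011):print(seg(P,bw(.025,y),.053,.012),bw(.025,y))
print(seg(P,bw(.025,.022),.053,.09),seg(P,(.611,.012),.031,.075))
# wedge grasp pt for centre (.4605,.3225), yaw -11.9
a=np.radians(-12);g=np.array([.461,.322])-.058*np.array([np.cos(a),np.sin(a)]);print(g)
plan((.55,.14,.22,224),(.45,.28,.22,250),(*g,.17,258))
```

```text
([597.1, 102.4, 23.4, 23.0, -81.9, 53.5], 375) [0.59740118 0.10255834]
([602.4, 71.8, 23.4, 23.0, 8.3, 53.4], 414) [0.60225065 0.07194001]
([607.5, 39.4, 23.4, 22.6, -80.5, 53.4], 449) [0.60741299 0.03934629]
([600.4, 87.2, 60.6, 58.7, 9.6, 53.3], 3106) ([591.6, -25.1, 70.5, 39.4, 9.1, 31.3], 2174)
[0.40426744 0.33405888]
now [0.611  0.0406 0.1971] -171.1 18.8667 [1.8 0.2 4.7] 0.994 0.0 j6 [ 19.  23.  -6.   0. -60. -10.]
(0.55, 0.14, 0.22, 224) slide [-0.1076, 0.0449, -0.0229] spin -35.1 dist 0.119
(0.45, 0.28, 0.22, 250) slide [-0.1702, -0.0253, 0.0] spin -26 dist 0.172
(np.float64(0.4042674391574393), np.float64(0.33405887806743007), 0.17, 258) slide [-0.0615, -0.0352, 0.05] spin -8 dist 0.087
```

View pics/w4.png

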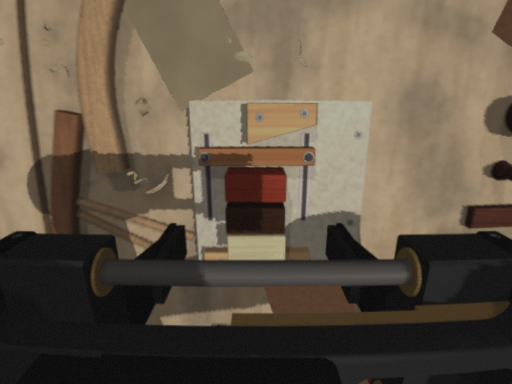

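Padauk (256,184), walnut (256,217) and maple (256,247) stand in order between jaw and fence. Now for the wedge.

Call:
{"method": "servo_tool", "body": {
  "slide": [
    [-0.021,0.009,-0.004],
    [-0.043,0.018,-0.009],
    [-0.064,0.027,-0.014],
    [-0.086,0.036,-0.018],
    [-0.1076,0.045,-0.023]
  ],
  "spin": [-7,-14,-21,-28,-35],
  "grip": [0,0,0,0,0]
}}

```text
time_s: 19.28
tcp_pos: [0.5458, 0.1405, 0.2112]
ee_rot: [[0.696, -0.718, 0.0], [-0.718, -0.696, 0.0], [-0.0, -0.0, -1.0]]
wrist_force: [0.2, -0.2, 0.7]
gripper_width: 1.0
gripper_force: 0.0
```

Call:
{"method": "servo_tool", "body": {
  "slide": [
    [-0.034,-0.005,0],
    [-0.068,-0.01,0],
    [-0.102,-0.015,0],
    [-0.136,-0.02,0],
    [-0.17,-0.025,0]
  ],
  "spin": [-5,-10,-15,-20,-26],
  "grip": [0,0,0,0,0]
}}

```text
time_s: 19.7
tcp_pos: [0.4459, 0.2809, 0.2113]
ee_rot: [[0.94, -0.342, 0.0], [-0.342, -0.94, 0.001], [0.0, -0.001, -1.0]]
wrist_force: [1.4, -0.3, -1.0]
gripper_width: 1.001
gripper_force: 0.0
```

Call:
{"method": "servo_tool", "body": {
  "slide": [
    [-0.02,-0.012,0.017],
    [-0.04,-0.024,0.034],
    [-0.0615,-0.035,0.05],
    [-0.0615,-0.035,0.05],
    [-0.0615,-0.035,0.05]
  ],
  "spin": [-4,-8,-8,-8,-8],
  "grip": [0,0,0,0,0]
}}

```text
time_s: 20.12
tcp_pos: [0.4006, 0.3343, 0.1604]
ee_rot: [[0.978, -0.21, -0.001], [-0.21, -0.978, -0.002], [-0.001, 0.002, -1.0]]
wrist_force: [0.3, 1.2, 0.3]
gripper_width: 0.999
gripper_force: 0.0
```

Run:
```python
from seg import *;from plan import *
s=sense();c=capture('wrist');P=cloud(c,s);cv2.imwrite('pics/w5.png',c['pixels'])
r=seg(P,(.455,.322),.034,.1);print(r)
t=seg(P,(.404,.334),.034,.03);print('tail',t)
a=np.radians(r[0][4]);g=np.array(r[0][:2])/1e3-.058*np.array([np.cos(a),np.sin(a)]);print(g)
plan((*g,.024,(r[0][4]%180)+90))
```

```text
([461.5, 321.3, 150.1, 36.6, -12.5, 34.4], 4894)
tail ([410.5, 332.7, 45.5, 36.5, -12.2, 34.4], 1721)
[0.40487483 0.3338535 ]
now [0.4014 0.3342 0.1612] -102.2 20.1667 [ 0.4 -0.1 -0.1] 0.999 0.0 j6 [ 58.  17. -21.   0. -52.  20.]
(np.float64(0.4048748315870439), np.float64(0.33385349760841), 0.024, 257.5) slide [0.0034, -0.0004, 0.1372] spin 0.3 dist 0.137
```

View pics/w5.png

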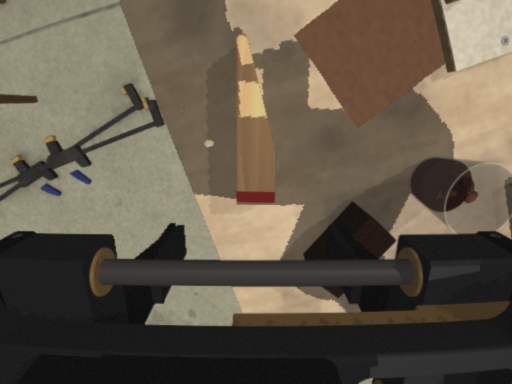

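Call:
{"method": "servo_tool", "body": {
  "slide": [
    [0.001,0,0.03],
    [0.001,0,0.065],
    [0.001,0,0.1],
    [0.001,0,0.125],
    [0.001,0,0.132]
  ],
  "spin": [0.3,0.3,0.3,0.3,0.3],
  "grip": [0.3,0.3,0.3,0.3,0.3]
}}

```text
time_s: 20.58
tcp_pos: [0.402, 0.3312, 0.0261]
ee_rot: [[0.976, -0.219, -0.004], [-0.219, -0.976, -0.005], [-0.002, 0.005, -1.0]]
wrist_force: [-0.6, -0.6, -0.1]
gripper_width: 0.734
gripper_force: 0.0
```

Call:
{"method": "servo_tool", "body": {
  "slide": [
    [0,0,0],
    [0,0,0],
    [0,0,0],
    [0,0,0],
    [0,0,0]
  ],
  "spin": [0,0,0,0,0],
  "grip": [0.3,1,1,1,1]
}}

```text
time_s: 21.0
tcp_pos: [0.4031, 0.3345, 0.0307]
ee_rot: [[0.976, -0.217, 0.002], [-0.217, -0.976, 0.003], [0.001, -0.003, -1.0]]
wrist_force: [0.4, -0.1, 0.0]
gripper_width: 0.485
gripper_force: 0.0
```

Call:
{"method": "servo_tool", "body": {
  "slide": [
    [0,0,0],
    [0,0,0],
    [0,0,0],
    [0,0,0],
    [0,0,0]
  ],
  "spin": [0,0,0,0,0],
  "grip": [1,1,1,1,1]
}}

```text
time_s: 21.42
tcp_pos: [0.4028, 0.3342, 0.0302]
ee_rot: [[0.976, -0.217, 0.001], [-0.217, -0.976, 0.001], [0.001, -0.001, -1.0]]
wrist_force: [-1.1, -0.2, 5.9]
gripper_width: 0.413
gripper_force: 30.0
```

Run:
```python
from plan import *
x0=sense()['tcp_pos'];w=np.array([.4615,.3213]);print('dist along',np.linalg.norm(w-np.array(x0[:2])))
t=bw(-.085-.058,-.0695)
print(t)
plan((.405,.334,.13,257.5),(.42,.2,.15,268),(*t,.15,279),(*t,.046,279))
```

```text
dist along 0.060116800390949666
[ 0.45063276 -0.04471447]
now [0.4028 0.3342 0.0302] -102.5 21.4167 [-1.1 -0.2  5.9] 0.413 30.001018457114697 j6 [ 57.  28. -28.   0. -34.  20.]
(0.405, 0.334, 0.13, 257.5) slide [0.0022, -0.0002, -0.0998] spin -0.0 dist 0.1
(0.42, 0.2, 0.15, 268) slide [0.0436, 0.1276, -0.02] spin -10.5 dist 0.136
(np.float64(0.45063276261519125), np.float64(-0.044714468172115086), 0.15, 279) slide [0.0392, 0.2435, 0.0] spin -11 dist 0.247
(np.float64(0.45063276261519125), np.float64(-0.044714468172115086), 0.046, 279) slide [0.0, 0.0, 0.104] spin 0 dist 0.104
```

Call:
{"method": "servo_tool", "body": {
  "slide": [
    [0,0,-0.01],
    [0,0,-0.04],
    [0,0,-0.07],
    [0,0,-0.1],
    [0,0,-0.13]
  ],
  "spin": [0,0,0,0,0],
  "grip": [1,1,1,1,1]
}}

```text
time_s: 21.83
tcp_pos: [0.402, 0.3333, 0.1608]
ee_rot: [[0.976, -0.217, -0.0], [-0.217, -0.976, -0.0], [-0.0, 0.0, -1.0]]
wrist_force: [0.8, 1.0, -1.2]
gripper_width: 0.411
gripper_force: 30.0
```

Call:
{"method": "servo_tool", "body": {
  "slide": [
    [0.009,0.025,0],
    [0.018,0.05,0],
    [0.027,0.076,0],
    [0.036,0.102,0],
    [0.044,0.1276,0]
  ],
  "spin": [-2,-4,-6,-8,-10.5],
  "grip": [1,1,1,1,1]
}}

```text
time_s: 22.25
tcp_pos: [0.4173, 0.1982, 0.1595]
ee_rot: [[0.999, -0.033, -0.0], [-0.033, -0.999, 0.0], [-0.0, -0.0, -1.0]]
wrist_force: [0.2, -0.6, -1.6]
gripper_width: 0.412
gripper_force: 30.0
```

Call:
{"method": "servo_tool", "body": {
  "slide": [
    [0.004,0.025,0],
    [0.008,0.05,0],
    [0.012,0.075,0],
    [0.016,0.1,0],
    [0.02,0.122,0]
  ],
  "spin": [0,0,0,0,0],
  "grip": [1,1,1,1,1]
}}

```text
time_s: 22.67
tcp_pos: [0.4328, 0.0754, 0.1594]
ee_rot: [[0.999, -0.036, -0.0], [-0.036, -0.999, 0.0], [-0.0, -0.0, -1.0]]
wrist_force: [0.3, 0.5, -0.8]
gripper_width: 0.411
gripper_force: 30.0
```

Call:
{"method": "servo_tool", "body": {
  "slide": [
    [0.005,0.03,0],
    [0.01,0.06,0],
    [0.015,0.09,0],
    [0.019,0.122,0],
    [0.019,0.122,0]
  ],
  "spin": [-3,-6,-9,-11,-11],
  "grip": [1,1,1,1,1]
}}

```text
time_s: 23.08
tcp_pos: [0.4474, -0.0493, 0.1592]
ee_rot: [[0.988, 0.152, -0.001], [0.152, -0.988, -0.0], [-0.001, 0.0, -1.0]]
wrist_force: [-0.6, -0.1, -0.5]
gripper_width: 0.415
gripper_force: 30.0
```

Run:
```python
from seg import *;from plan import *
capture('top')
t=bw(-.145,-.0695)
plan((*t,.08,279),(*t,.046,279))
s=sense();c=capture('wrist');np.save('w6.npy',[c,s],allow_pickle=True);P=cloud(c,s);cv2.imwrite('pics/w6.png',c['pixels'])
print('stop',seg(P,(.592,-.025),.031,.06),'jaw',seg(P,(.611,.012),.031,.07,.005),'wedge',seg(P,bw(-.085,-.0695),s['tcp_pos'][2]+.004,.1))
```

```text
now [ 0.4475 -0.0478  0.1592] -81.3 23.1333 [-0.8  0.1 -0.6] 0.414 29.99916377943009 j6 [ 15.  10. -30.  -0. -49.  84.]
(np.float64(0.44865738593400106), np.float64(-0.04502733710219555), 0.08, 279) slide [0.0016, -0.0025, 0.0792] spin -0.3 dist 0.079
(np.float64(0.44865738593400106), np.float64(-0.04502733710219555), 0.046, 279) slide [0.0, 0.0, 0.034] spin 0 dist 0.034
stop ([583.9, -32.2, 53.9, 29.7, 9.5, 31.5], 1907) jaw ([588.2, -36.0, 53.5, 28.3, 21.6, 31.5], 1714) wedge ([501.4, -24.9, 124.8, 55.8, 26.0, 163.2], 15065)
```

View pics/w6.png

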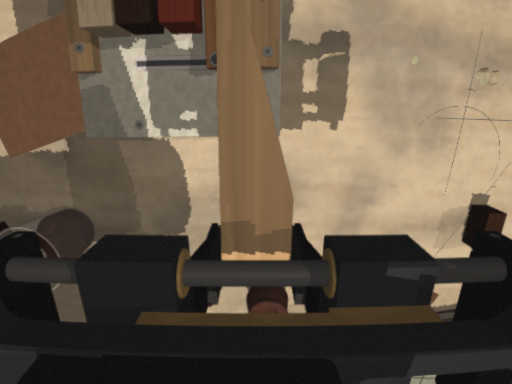

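Call:
{"method": "servo_tool", "body": {
  "slide": [
    [0,-0.0005,0.025],
    [0,-0.0005,0.05],
    [0,-0.0005,0.07],
    [0,-0.0005,0.08],
    [0,-0.0005,0.08]
  ],
  "spin": [-0.3,-0.3,-0.3,-0.3,-0.3],
  "grip": [1,1,1,1,1]
}}

```text
time_s: 23.6
tcp_pos: [0.4462, -0.0444, 0.0771]
ee_rot: [[0.987, 0.162, -0.005], [0.162, -0.987, -0.001], [-0.005, 0.0, -1.0]]
wrist_force: [0.6, 0.1, -0.8]
gripper_width: 0.412
gripper_force: 30.0
```

Call:
{"method": "servo_tool", "body": {
  "slide": [
    [0,0,0],
    [0,0,0],
    [0,0,0],
    [0,0,0],
    [0,0,0]
  ],
  "spin": [0,0,0,0,0],
  "grip": [1,1,1,1,1]
}}

```text
time_s: 24.02
tcp_pos: [0.4483, -0.0449, 0.0798]
ee_rot: [[0.987, 0.161, 0.002], [0.161, -0.987, 0.0], [0.002, -0.0, -1.0]]
wrist_force: [-0.1, 0.2, -0.5]
gripper_width: 0.414
gripper_force: 30.0
```

Run:
```python
from seg import *;from plan import *
c=np.load('top.npy',allow_pickle=True).item();P=cloud(c);print('goblet',P[258,296],P[252:264,290:302,2].max())
t=bw(-.145,-.0695)
plan((*t,.046,279))
s=sense();c=capture('wrist');P=cloud(c,s);cv2.imwrite('pics/w7.png',cv2.resize(c['pixels'][:260,100:360],(600,600)))
print('wedge',seg(P,bw(-.085,-.0695),s['tcp_pos'][2]+.004,.1,.004))
```

```text
goblet [ 0.32334743 -0.07582707  0.03780476] 1.1306279386173237
now [ 0.4483 -0.0449  0.0798] -80.7 24.0167 [-0.1  0.2 -0.5] 0.414 29.999707555398345 j6 [ 15.  17. -36.   0. -37.  84.]
(np.float64(0.44865738593400106), np.float64(-0.04502733710219555), 0.046, 279) slide [0.0003, 0.0001, 0.0338] spin 0.3 dist 0.034
wedge ([502.0, -21.6, 125.0, 54.9, 26.3, 83.9], 14852)
```

View pics/w7.png

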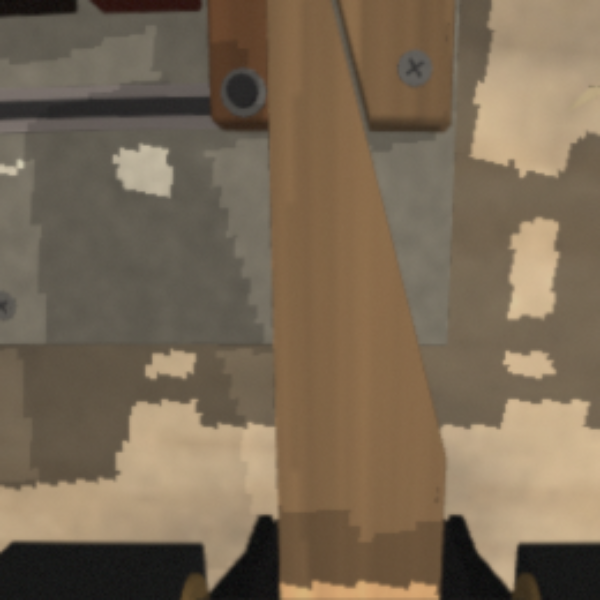

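Run:
```python
from seg import *;from plan import *
s=sense();c=capture('wrist')
a=np.radians(-YB);R=np.array([[np.cos(a),-np.sin(a)],[np.sin(a),np.cos(a)]])
def b(u,v,z): return np.round(R@(atz(c,(u/600*260+100,v/600*260),z,s)[:2]-O)*1000,1)
zt=s['tcp_pos'][2]+.004
print('straight',b(280,500,zt),b(275,300,zt),b(268,10,zt)); print('tail right',b(441,560,zt),'taper',b(390,240,zt))
print('jaw end corner face', b(212,120,.031),'screw',b(243,92,.031),'stop',b(371,125,.031),b(337,10,.031),'board edge',b(160,344,.015),b(449,344,.015))
```

```text
straight [-119.7  -52.2] [-77.8 -52.3] [-26.  -52.1]
tail right [-133.6  -87.1] taper [-66.3 -74.7]
jaw end corner face [-35.6 -30.5] screw [-28.9 -38.8] stop [-36.8 -71.6] [ -9.5 -62.9] board edge [-96.1  -8.4] [-95.7 -96.1]
```

Call:
{"method": "servo_tool", "body": {
  "slide": [
    [0,0,0.01],
    [0,0,0.02],
    [0,0,0.03],
    [0,0,0.034],
    [0,0,0.034]
  ],
  "spin": [0,0,0,0,0],
  "grip": [1,1,1,1,1]
}}

```text
time_s: 24.53
tcp_pos: [0.4475, -0.0454, 0.0446]
ee_rot: [[0.987, 0.161, -0.002], [0.161, -0.987, -0.001], [-0.002, 0.0, -1.0]]
wrist_force: [0.3, -0.4, -1.1]
gripper_width: 0.415
gripper_force: 30.0
```

Call:
{"method": "servo_tool", "body": {
  "slide": [
    [0.005,-0.0005,0],
    [0.01,-0.001,0],
    [0.015,-0.0015,0],
    [0.02,-0.002,0],
    [0.02,-0.002,0]
  ],
  "spin": [0,0,0,0,0],
  "grip": [1,1,1,1,1]
}}

```text
time_s: 24.95
tcp_pos: [0.4692, -0.0394, 0.0454]
ee_rot: [[0.987, 0.162, 0.002], [0.162, -0.987, 0.0], [0.002, 0.0, -1.0]]
wrist_force: [0.1, -1.1, -0.5]
gripper_width: 0.415
gripper_force: 30.0
```

Call:
{"method": "servo_tool", "body": {
  "slide": [
    [0.004,-0.001,0],
    [0.008,-0.002,0],
    [0.012,-0.003,0],
    [0.016,-0.004,0],
    [0.016,-0.004,0]
  ],
  "spin": [0,0,0,0,0],
  "grip": [1,1,1,1,1]
}}

```text
time_s: 25.37
tcp_pos: [0.4835, -0.0331, 0.045]
ee_rot: [[0.987, 0.161, 0.001], [0.161, -0.987, 0.0], [0.001, 0.0, -1.0]]
wrist_force: [0.8, -0.9, -1.1]
gripper_width: 0.411
gripper_force: 30.0
```

```bash
cat >> plan.py <<'E'
def bpos():
    s=sense();a=np.radians(-YB);R=np.array([[np.cos(a),-np.sin(a)],[np.sin(a),np.cos(a)]])
    p=np.array(s['tcp_pos']);print('tcp in board mm',np.round(R@(p[:2]-O)*1000,1),round(p[2]*1000,1),'F board',np.round(R@np.array(s['wrist_force'])[:2],1),round(s['wrist_force'][2],1),s['time_s'])
E
python3 -c "
from plan import *
bpos()"
```

```text
tcp in board mm [-108.8  -63.2] 45.0 F board [ 0.7 -1. ] -1.1 25.3667
```

Call:
{"method": "servo_tool", "body": {
  "slide": [
    [0.005,-0.0014,0],
    [0.01,-0.0028,0],
    [0.015,-0.0042,0],
    [0.02,-0.0056,0],
    [0.02,-0.0056,0]
  ],
  "spin": [0,0,0,0,0],
  "grip": [1,1,1,1,1]
}}

```text
time_s: 25.78
tcp_pos: [0.5026, -0.0243, 0.0452]
ee_rot: [[0.987, 0.162, 0.001], [0.162, -0.987, 0.0], [0.001, 0.0, -1.0]]
wrist_force: [-0.9, -2.2, 2.8]
gripper_width: 0.409
gripper_force: 30.0
```

Call:
{"method": "servo_tool", "body": {
  "slide": [
    [0.004,-0.0011,0],
    [0.008,-0.0022,0],
    [0.012,-0.0034,0],
    [0.016,-0.0045,0],
    [0.016,-0.0045,0]
  ],
  "spin": [0,0,0,0,0],
  "grip": [1,1,1,1,1]
}}

```text
time_s: 26.2
tcp_pos: [0.5161, -0.0178, 0.0452]
ee_rot: [[0.987, 0.161, -0.002], [0.161, -0.987, -0.001], [-0.002, 0.0, -1.0]]
wrist_force: [-2.4, -2.6, 6.0]
gripper_width: 0.41
gripper_force: 30.0
```

```bash
python3 -c "
from plan import *
bpos()"
```

```text
tcp in board mm [-74.1 -53.2] 45.2 F board [-2.8 -2.2] 6.0 26.2
```

Call:
{"method": "servo_tool", "body": {
  "slide": [
    [0.003,-0.0008,0],
    [0.006,-0.0016,0],
    [0.009,-0.0024,0],
    [0.011,-0.003,0],
    [0.011,-0.003,0]
  ],
  "spin": [0,0,0,0,0],
  "grip": [1,1,1,1,1]
}}

```text
time_s: 26.62
tcp_pos: [0.5254, -0.0135, 0.0452]
ee_rot: [[0.987, 0.161, -0.004], [0.161, -0.987, -0.001], [-0.004, 0.001, -1.0]]
wrist_force: [-4.8, -3.7, 7.9]
gripper_width: 0.407
gripper_force: 30.0
```

```bash
python3 -c "
from plan import *
bpos()"
```

```text
tcp in board mm [-64.2 -50.4] 45.2 F board [-5.3 -2.9] 7.9 26.6167
```

Call:
{"method": "servo_tool", "body": {
  "slide": [
    [0.002,-0.0005,0],
    [0.003,-0.0008,0],
    [0.004,-0.0011,0],
    [0.005,-0.0014,0],
    [0.005,-0.0014,0]
  ],
  "spin": [0,0,0,0,0],
  "grip": [1,1,1,1,1]
}}

```text
time_s: 27.03
tcp_pos: [0.5268, -0.0132, 0.0451]
ee_rot: [[0.987, 0.16, -0.011], [0.16, -0.987, -0.004], [-0.012, 0.002, -1.0]]
wrist_force: [-10.4, -8.9, 13.5]
gripper_width: 0.41
gripper_force: 30.0
```

Run:
```python
from seg import *;from plan import *
bpos()
s=sense();c=capture('wrist');np.save('w8.npy',[c,s],allow_pickle=True);cv2.imwrite('pics/w8.png',c['pixels'])
```

```text
tcp in board mm [-62.8 -50.3] 45.1 F board [-11.7  -7.2] 13.5 27.0333
```

View pics/w8.png

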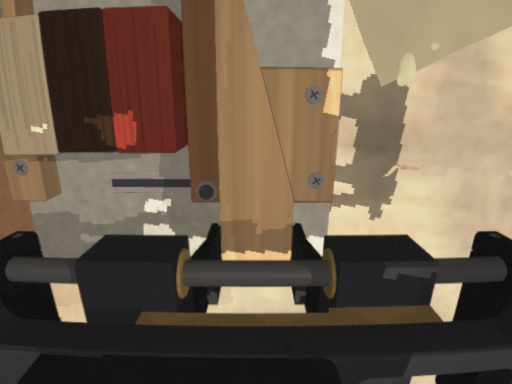

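Strips look tight and the force is rising, so the jaw is nearly home. One more firm push, then I relax and let go.

Call:
{"method": "servo_tool", "body": {
  "slide": [
    [0.002,-0.0005,0],
    [0.004,-0.001,0],
    [0.006,-0.0015,0],
    [0.007,-0.002,0],
    [0.007,-0.002,0]
  ],
  "spin": [0,0,0,0,0],
  "grip": [1,1,1,1,1]
}}

```text
time_s: 27.5
tcp_pos: [0.5284, -0.0128, 0.0449]
ee_rot: [[0.987, 0.158, -0.023], [0.158, -0.987, -0.008], [-0.024, 0.004, -1.0]]
wrist_force: [-18.2, -14.8, 22.0]
gripper_width: 0.417
gripper_force: 30.0
```

Run:
```python
from seg import *;from plan import *
bpos()
s=sense();c=capture('wrist');P=cloud(c,s)
a=np.radians(-YB);R=np.array([[np.cos(a),-np.sin(a)],[np.sin(a),np.cos(a)]])
Q=(P[...,:2]-O)@R.T*1000; X,Y,Z=Q[...,0],Q[...,1],P[...,2]
m=(abs(Z-.053)<.004)&(abs(X-25)<40)&(Y<75)&(Y>-40)
print('strips top y range',np.percentile(Y[m],[0.5,99.5]),'x',np.percentile(X[m],[.5,99.5]))
for y in range(-14,72,6):
    k=m&(abs(Y-y)<1.5); 
    if k.sum()>10: print(y,np.round([X[k].min(),X[k].max()],1),end=' ')
```

```text
tcp in board mm [-61.2 -50.1] 44.9 F board [-20.3 -11.7] 22.0 27.5
strips top y range [-39.58426028  66.3730761 ] x [-9.18425762 55.52342344]
-14 [-4.6 54.9] -8 [-4.5 55. ] -2 [-4.5 55.1] 4 [-4.5 55.4] 10 [-4.9 55.4] 16 [-4.6 55.4] 22 [-4.4 55.3] 28 [-4.2 55.2] 34 [-4.3 55.4] 40 [-4.2 55.6] 46 [-5.  54.3] 52 [-5.3 54.4] 58 [-5.3 54.4] 64 [-5.3 29.5] 70 [-5.2  4.4]
```

Call:
{"method": "servo_tool", "body": {
  "slide": [
    [-0.002,0.0005,0],
    [-0.004,0.001,0],
    [-0.006,0.0015,0],
    [-0.007,0.002,0],
    [-0.007,0.002,0]
  ],
  "spin": [0,0,0,0,0],
  "grip": [1,1,1,1,1]
}}

```text
time_s: 27.97
tcp_pos: [0.5281, -0.0129, 0.045]
ee_rot: [[0.987, 0.16, -0.008], [0.16, -0.987, -0.003], [-0.008, 0.002, -1.0]]
wrist_force: [-6.7, -8.3, 8.5]
gripper_width: 0.409
gripper_force: 30.0
```

```bash
python3 -c "
from plan import *
bpos()"
```

```text
tcp in board mm [-61.5 -50.2] 45.0 F board [-7.9 -7.2] 8.5 27.9667
```

Call:
{"method": "servo_tool", "body": {
  "slide": [
    [0,0,0],
    [0,0,0],
    [0,0,0],
    [0,0,0],
    [0,0,0]
  ],
  "spin": [0,0,0,0,0],
  "grip": [0.45,0.35,0.25,0.25,0.25]
}}

```text
time_s: 28.38
tcp_pos: [0.5323, -0.0101, 0.0451]
ee_rot: [[0.987, 0.162, 0.001], [0.162, -0.987, 0.0], [0.002, -0.0, -1.0]]
wrist_force: [-0.4, 0.6, 0.5]
gripper_width: 0.695
gripper_force: 0.0
```

Call:
{"method": "servo_tool", "body": {
  "slide": [
    [0,0,-0.02],
    [0,0,-0.05],
    [0,0,-0.08],
    [0,0,-0.12],
    [0,0,-0.15]
  ],
  "spin": [0,0,0,0,0],
  "grip": [0.25,0.25,0.1,0,0]
}}

```text
time_s: 28.8
tcp_pos: [0.5324, -0.0103, 0.198]
ee_rot: [[0.987, 0.162, 0.003], [0.162, -0.987, 0.0], [0.003, 0.0, -1.0]]
wrist_force: [1.7, -0.2, 0.5]
gripper_width: 0.895
gripper_force: 0.0
```

Run:
```python
from seg import *;from plan import *
c=capture('wrist');s=sense();c=capture('wrist')
cv2.imwrite('pics/w9.png',c['pixels']);P=cloud(c,s)
a=np.radians(-YB);R=np.array([[np.cos(a),-np.sin(a)],[np.sin(a),np.cos(a)]])
Q=(P[...,:2]-O)@R.T*1000; X,Y,Z=Q[...,0],Q[...,1],P[...,2]
m=(abs(Z-.049)<.003)&(abs(Y+50)<18)&(X<90)&(X>-100);print('wedge x',X[m].min(),X[m].max(),'y',Y[m].min(),Y[m].max())
bpos()
ct=capture('top');np.save('top2.npy',ct,allow_pickle=True);Pt=cloud(ct)
print('bar',seg(Pt,(.611,.295),.02,.07))
plan((.55,.12,.22,244),(.59,.22,.22,210),(.6125,.2965,.15,181.5))
```

```text
wedge x -76.57941079527987 73.23056321314854 y -67.92821539891 -32.01229889946554
tcp in board mm [-53.9 -48.3] 201.3 F board [0.4 0.6] -0.4 28.9
bar ([622.4, 337.3, 7.2, 3.1, 80.4, 20.0], 4)
now [ 0.5333 -0.01    0.1981] -80.7 28.95 [0.  1.  0.2] 0.975 0.0 j6 [ 16.  15. -17.   0. -57.  83.]
(0.55, 0.12, 0.22, 244) slide [0.0375, -0.1255, -0.0219] spin 35.3 dist 0.133
(0.59, 0.22, 0.22, 210) slide [-0.0079, -0.1074, 0.0] spin 34 dist 0.108
(0.6125, 0.2965, 0.15, 181.5) slide [-0.055, -0.0577, 0.07] spin 28.5 dist 0.106
```

View pics/w9.png

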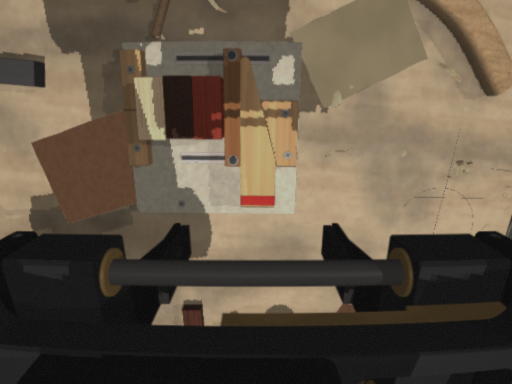

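The wedge is home (about x=-2, y=-50) and the three strips are tight, columns 135–222. Now the steel bar.

Call:
{"method": "servo_tool", "body": {
  "slide": [
    [0.0075,-0.025,-0.004],
    [0.015,-0.05,-0.008],
    [0.022,-0.075,-0.013],
    [0.03,-0.1,-0.018],
    [0.0375,-0.1255,-0.022]
  ],
  "spin": [7,14,21,28,35],
  "grip": [0,0,0,0,0]
}}

```text
time_s: 29.37
tcp_pos: [0.5479, 0.1204, 0.2158]
ee_rot: [[0.898, -0.44, -0.002], [-0.44, -0.898, -0.001], [-0.002, 0.002, -1.0]]
wrist_force: [0.9, -0.6, 1.3]
gripper_width: 1.001
gripper_force: 0.0
```

Call:
{"method": "servo_tool", "body": {
  "slide": [
    [-0.0015,-0.021,0],
    [-0.003,-0.042,0],
    [-0.0045,-0.064,0],
    [-0.006,-0.086,0],
    [-0.008,-0.1074,0]
  ],
  "spin": [7,14,21,28,34],
  "grip": [0,0,0,0,0]
}}

```text
time_s: 29.78
tcp_pos: [0.5875, 0.2205, 0.215]
ee_rot: [[0.499, -0.866, -0.003], [-0.866, -0.499, -0.001], [-0.0, 0.003, -1.0]]
wrist_force: [0.5, -1.1, -0.4]
gripper_width: 0.998
gripper_force: 0.0
```

Call:
{"method": "servo_tool", "body": {
  "slide": [
    [-0.014,-0.014,0.017],
    [-0.028,-0.028,0.035],
    [-0.041,-0.043,0.052],
    [-0.055,-0.0577,0.07],
    [-0.055,-0.0577,0.07]
  ],
  "spin": [7,14,21,28.5,28.5],
  "grip": [0,0,0,0.2,0.3]
}}

```text
time_s: 30.2
tcp_pos: [0.6078, 0.2979, 0.1398]
ee_rot: [[0.029, -1.0, -0.008], [-1.0, -0.029, -0.004], [0.004, 0.008, -1.0]]
wrist_force: [0.2, 0.5, -1.4]
gripper_width: 0.92
gripper_force: 0.0
```

Run:
```python
from seg import *;from plan import *
capture('wrist');r=look((.612,.297),.02,.075);print(r)
plan((r[0][0]/1e3,r[0][1]/1e3,.029,(r[0][4]%180)+90))
```

```text
([614.1, 294.4, 89.8, 27.7, -87.7, 20.4], 2775)
now [0.6088 0.2961 0.1439] -178.1 30.3 [-0.4 -0.1  0.3] 0.84 0.0 j6 [ 40.  32.   1.  -0. -60. -38.]
(0.6141, 0.2944, 0.029, 182.3) slide [0.0019, -0.0052, 0.1149] spin -0.4 dist 0.115
```

Call:
{"method": "servo_tool", "body": {
  "slide": [
    [0.0015,-0.004,0.03],
    [0.0015,-0.004,0.06],
    [0.0015,-0.004,0.09],
    [0.0015,-0.004,0.107],
    [0.0015,-0.004,0.107]
  ],
  "spin": [-0.4,-0.4,-0.4,-0.4,-0.4],
  "grip": [0.3,0.3,0.3,0.3,0.3]
}}

```text
time_s: 30.72
tcp_pos: [0.6113, 0.2921, 0.0358]
ee_rot: [[0.037, -0.999, -0.007], [-0.999, -0.037, -0.005], [0.004, 0.007, -1.0]]
wrist_force: [-0.7, -1.1, -0.4]
gripper_width: 0.706
gripper_force: 0.0
```

Call:
{"method": "servo_tool", "body": {
  "slide": [
    [0,0,0],
    [0,0,0],
    [0,0,0],
    [0,0,0],
    [0,0,0]
  ],
  "spin": [0,0,0,0,0],
  "grip": [0.3,0.3,0.3,0.3,0.3]
}}

```text
time_s: 31.13
tcp_pos: [0.6145, 0.295, 0.0417]
ee_rot: [[0.038, -0.999, 0.002], [-0.999, -0.038, 0.002], [-0.002, -0.002, -1.0]]
wrist_force: [0.3, -0.3, -0.1]
gripper_width: 0.7
gripper_force: 0.0
```

Run:
```python
from plan import *
plan((.6141,.2944,.028,182.3))
```

```text
now [0.6145 0.295  0.0417] -177.8 31.1333 [ 0.3 -0.3 -0.1] 0.7 0.0 j6 [ 39.  38.  -4.   0. -48. -37.]
(0.6141, 0.2944, 0.028, 182.3) slide [0.0006, 0.0004, 0.0137] spin -0.1 dist 0.014
```

Call:
{"method": "servo_tool", "body": {
  "slide": [
    [0,0,0.005],
    [0,0,0.01],
    [0,0,0.0135],
    [0,0,0.0135],
    [0,0,0.0135]
  ],
  "spin": [0,0,0,0,0],
  "grip": [0.3,0.3,0.3,0.4,1]
}}

```text
time_s: 31.55
tcp_pos: [0.6137, 0.2945, 0.026]
ee_rot: [[0.038, -0.999, -0.001], [-0.999, -0.038, -0.0], [0.0, 0.001, -1.0]]
wrist_force: [0.2, 0.1, 1.2]
gripper_width: 0.619
gripper_force: 0.0
```

Call:
{"method": "servo_tool", "body": {
  "slide": [
    [0,0,0],
    [0,0,0],
    [0,0,0],
    [0,0,0],
    [0,0,0]
  ],
  "spin": [0,0,0,0,0],
  "grip": [1,1,1,1,1]
}}

```text
time_s: 31.97
tcp_pos: [0.6139, 0.2946, 0.0265]
ee_rot: [[0.038, -0.999, 0.0], [-0.999, -0.038, 0.0], [-0.0, -0.0, -1.0]]
wrist_force: [-0.9, -0.1, 0.1]
gripper_width: 0.319
gripper_force: 30.0
```

Call:
{"method": "servo_tool", "body": {
  "slide": [
    [0,0,0],
    [0,0,0],
    [0,0,0],
    [0,0,0],
    [0,0,0]
  ],
  "spin": [0,0,0,0,0],
  "grip": [1,1,1,1,1]
}}

```text
time_s: 32.38
tcp_pos: [0.6139, 0.2946, 0.0265]
ee_rot: [[0.038, -0.999, -0.0], [-0.999, -0.038, -0.0], [0.0, 0.0, -1.0]]
wrist_force: [0.1, -0.2, -0.1]
gripper_width: 0.32
gripper_force: 30.0
```

Run:
```python
from plan import *
t=bw(.025,.028)
plan((.6145,.295,.16,182.3),(.608,.18,.16,189),(*t,.16,189),(*t,.0815,189))
```

```text
now [0.6139 0.2946 0.0265] -177.8 32.3833 [ 0.1 -0.2 -0.1] 0.32 29.99793916940689 j6 [ 39.  39.  -4.   0. -46. -37.]
(0.6145, 0.295, 0.16, 182.3) slide [-0.0004, -0.0006, -0.1335] spin -0.1 dist 0.133
(0.608, 0.18, 0.16, 189) slide [0.1146, 0.0111, 0.0] spin -6.7 dist 0.115
(np.float64(0.6013120434937519), np.float64(0.07786613516266963), 0.16, 189) slide [0.0998, 0.0226, 0.0] spin 0 dist 0.102
(np.float64(0.6013120434937519), np.float64(0.07786613516266963), 0.0815, 189) slide [0.0, 0.0, 0.0785] spin 0 dist 0.078
```

Call:
{"method": "servo_tool", "body": {
  "slide": [
    [0,0,-0.01],
    [0,0,-0.04],
    [0,0,-0.07],
    [0,0,-0.1],
    [0,0,-0.1335]
  ],
  "spin": [0,0,0,0,0],
  "grip": [1,1,1,1,1]
}}

```text
time_s: 32.8
tcp_pos: [0.6126, 0.2939, 0.1601]
ee_rot: [[0.037, -0.999, -0.004], [-0.999, -0.037, -0.002], [0.002, 0.004, -1.0]]
wrist_force: [1.5, -0.1, -3.4]
gripper_width: 0.322
gripper_force: 30.0
```

Call:
{"method": "servo_tool", "body": {
  "slide": [
    [0.023,0.002,0],
    [0.046,0.004,0],
    [0.069,0.006,0],
    [0.092,0.009,0],
    [0.1146,0.011,0]
  ],
  "spin": [-1.5,-3,-4.5,-6,-6.7],
  "grip": [1,1,1,1,1]
}}

```text
time_s: 33.22
tcp_pos: [0.606, 0.1783, 0.1598]
ee_rot: [[0.155, -0.988, -0.002], [-0.988, -0.155, -0.0], [0.0, 0.002, -1.0]]
wrist_force: [-0.4, -0.5, -4.2]
gripper_width: 0.314
gripper_force: 30.0
```

Call:
{"method": "servo_tool", "body": {
  "slide": [
    [0.025,0.006,0],
    [0.05,0.012,0],
    [0.075,0.017,0],
    [0.0998,0.0226,0],
    [0.0998,0.0226,0]
  ],
  "spin": [0,0,0,0,0],
  "grip": [1,1,1,1,1]
}}

```text
time_s: 33.63
tcp_pos: [0.5984, 0.0735, 0.1598]
ee_rot: [[0.15, -0.989, -0.004], [-0.989, -0.15, -0.001], [0.001, 0.004, -1.0]]
wrist_force: [-0.3, 0.8, -4.0]
gripper_width: 0.32
gripper_force: 30.0
```

Call:
{"method": "servo_tool", "body": {
  "slide": [
    [0,0,0.02],
    [0,0,0.04],
    [0,0,0.06],
    [0,0,0.06],
    [0,0,0.06]
  ],
  "spin": [0,0,0,0,0],
  "grip": [1,1,1,1,1]
}}

```text
time_s: 34.05
tcp_pos: [0.5993, 0.0774, 0.0991]
ee_rot: [[0.154, -0.988, -0.003], [-0.988, -0.154, -0.001], [0.001, 0.004, -1.0]]
wrist_force: [0.2, -0.1, -4.2]
gripper_width: 0.323
gripper_force: 30.0
```

Call:
{"method": "servo_tool", "body": {
  "slide": [
    [0,0,0],
    [0,0,0],
    [0,0,0],
    [0,0,0],
    [0,0,0]
  ],
  "spin": [0,0,0,0,0],
  "grip": [1,1,1,1,1]
}}

```text
time_s: 34.47
tcp_pos: [0.6005, 0.0777, 0.1008]
ee_rot: [[0.154, -0.988, 0.001], [-0.988, -0.154, 0.0], [-0.0, -0.001, -1.0]]
wrist_force: [0.5, -0.0, -3.3]
gripper_width: 0.316
gripper_force: 30.0
```

Run:
```python
from seg import *;from plan import *
bpos();t=bw(.025,.028)
plan((*t,.0805,189))
s=sense();c=capture('wrist');cv2.imwrite('pics/w10.png',c['pixels'])
```

```text
tcp in board mm [24.2 28. ] 100.8 F board [ 0.5 -0.1] -3.3 34.4667
now [0.6005 0.0777 0.1008] -171.1 34.4667 [ 0.5 -0.  -3.3] 0.316 29.997454583644867 j6 [ 23.  28. -13.  -0. -49. -14.]
(np.float64(0.6013120434937519), np.float64(0.07786613516266963), 0.0805, 189) slide [0.0, -0.0008, 0.0203] spin -0.1 dist 0.02
```

View pics/w10.png

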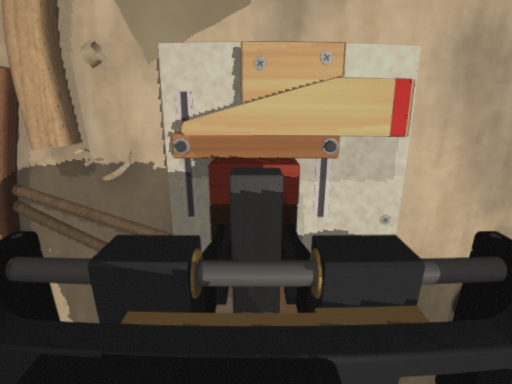

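The bar hangs across the strips at columns 231–282, centred on the line. I lower it, let go and retreat.

Call:
{"method": "servo_tool", "body": {
  "slide": [
    [0,0,0.008],
    [0,0,0.014],
    [0,0,0.018],
    [0,0,0.0205],
    [0,0,0.0205]
  ],
  "spin": [0,0,0,0,0],
  "grip": [1,1,1,1,1]
}}

```text
time_s: 34.93
tcp_pos: [0.5999, 0.0775, 0.0795]
ee_rot: [[0.155, -0.988, -0.001], [-0.988, -0.155, -0.001], [0.001, 0.001, -1.0]]
wrist_force: [-2.0, 0.3, 0.3]
gripper_width: 0.32
gripper_force: 30.0
```

Call:
{"method": "servo_tool", "body": {
  "slide": [
    [0,0,0],
    [0,0,0],
    [0,0,0],
    [0,0,0],
    [0,0,0]
  ],
  "spin": [0,0,0,0,0],
  "grip": [1,1,0.55,0.45,0.4]
}}

```text
time_s: 35.35
tcp_pos: [0.6012, 0.0778, 0.0801]
ee_rot: [[0.154, -0.988, 0.002], [-0.988, -0.154, 0.001], [-0.0, -0.002, -1.0]]
wrist_force: [-0.5, 0.5, -0.2]
gripper_width: 0.466
gripper_force: 0.0
```

Call:
{"method": "servo_tool", "body": {
  "slide": [
    [0,0,0],
    [0,0,0],
    [0,0,-0.02],
    [0,0,-0.05],
    [0,0,-0.09]
  ],
  "spin": [0,0,0,0,0],
  "grip": [0.4,0.4,0.4,0.4,0.4]
}}

```text
time_s: 35.77
tcp_pos: [0.5986, 0.0771, 0.1677]
ee_rot: [[0.154, -0.988, -0.006], [-0.988, -0.154, -0.002], [0.001, 0.007, -1.0]]
wrist_force: [2.0, 0.5, -0.9]
gripper_width: 0.597
gripper_force: 0.0
```

Call:
{"method": "servo_tool", "body": {
  "slide": [
    [0.02,0,-0.02],
    [0.04,0,-0.04],
    [0.06,0,-0.06],
    [0.08,0,-0.08],
    [0.08,0,-0.08]
  ],
  "spin": [0,0,0,0,0],
  "grip": [0.2,0,0,0,0]
}}

```text
time_s: 36.18
tcp_pos: [0.6151, -0.0041, 0.2548]
ee_rot: [[0.152, -0.988, 0.01], [-0.988, -0.152, -0.0], [0.002, -0.009, -1.0]]
wrist_force: [0.1, 0.0, 0.5]
gripper_width: 0.892
gripper_force: 0.0
```

Run:
```python
from seg import *;from plan import *
capture('wrist');s=sense();c=capture('wrist');P=cloud(c,s);bpos()
cv2.imwrite('pics/w11.png',c['pixels'])
print('bar',seg(P,bw(.025,.028),.073,.08),bw(.025,.028))
a=np.radians(-YB);R=np.array([[np.cos(a),-np.sin(a)],[np.sin(a),np.cos(a)]])
Q=(P[...,:2]-O)@R.T*1000; X,Y,Z=Q[...,0],Q[...,1],P[...,2]
m=(abs(Z-.049)<.0025)&(abs(Y+50)<19)&(X<90)&(X>-100);print('wedge',X[m].min(),X[m].max(),Y[m].min(),Y[m].max())
m=(abs(Z-.053)<.003)&(abs(X-2)<5)&(Y<72)&(Y>-25);print('strips y',Y[m].min(),Y[m].max())
capture('scene');print([(np.round(o['point'],3),o['conf']) for o in tip_of('stain_cup','scene')[:1]])
```

```text
tcp in board mm [ 23.9 -52.7] 250.3 F board [-0.6  0.9] -0.5 36.2833
bar ([602.0, 65.2, 65.5, 27.3, -80.4, 73.3], 1207) [0.60131204 0.07786614]
wedge -76.80673923089404 73.67780703712602 -68.57630157013885 -32.02353047759541
strips y -14.888169927776024 58.78372687216256
[(array([0.362, 0.146, 0.   ]), 0.74)]
```

View pics/w11.png

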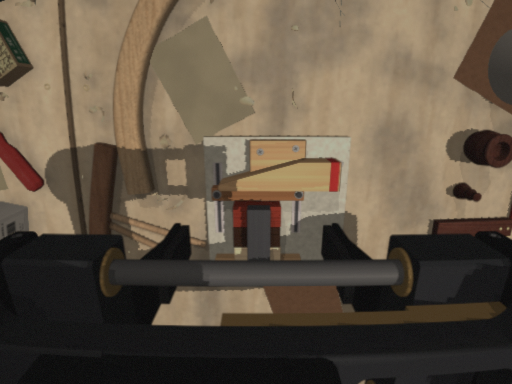

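```bash
python3 -c "
from station import *
print(finish_job())"
```

```text
the job is handed in; nothing more can be done
None
```

I handed the job in at about 36 s. The last measurements show the strips in order and tight, the wedge home (about 2 mm short in x), the bar flat across the strips within about 1 mm of the middle and the cup where it was; no verdict came back.

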